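# Rehook the closing spring of a shelf clip with a spring puller

## Robot

A 6-joint arm with a two-finger parallel gripper is mounted at the origin on the work surface. World frame = base frame: x ahead of the robot, y to its left, z up, the work surface at z = 0. Lengths are in m, angles in rad, forces in N, time in s.
With the tool pointing down it reaches from about 0.35 to 0.775 m from the base axis. Payload 7.3 kg.
Tool frame: the origin (TCP) lies midway between the tips of the shut fingers; the grasp point (between the pads) lies 19 mm behind it; z points along the fingers, y is the direction in which the jaws open and shut (so a half turn about z gives the same grasp; the last joint's range is limited). The gripper opens to 92 mm and grips with 3 to 60 N. Pads are 19 mm wide; open, the fingers measure 130 mm over their backs; the gripper's body (75 mm by 190 mm) begins 47 mm behind the grasp point.
Start: joints at [-0.146, 0.342, 1.524, -0, 1.275, -0.146], TCP at [0.525, 0, 0.227] pointing down, gripper open.
Joint ranges: [-2.53, 2.53], [-0.77, 2.02], [0.04, 2.7], [-1, 4.14], [0.28, 2.66], [-3.11, 3.11]. Speed limits (rad/s): [2.57, 2.57, 3.14, 3.14, 3.14, 3.14].

## Interface

Orientations are given as [roll, pitch, yaw] about the fixed x, y, z axes, in that order (R = Rz(yaw) Ry(pitch) Rx(roll)).
In Python, from cell import robot gives the robot as it stands.
- The arm moves only by the shell command python3 -m crank 'ROWS' [FORCE]. ROWS is a JSON object of lists of equal length, an entry for each row: "claw": the opening, from 0 (shut) to 1 (fully open); "delta_pos": the shift along the tool's x, y, z in units of 25 mm (1.0 is 25 mm), a list of three; "roll": the turn about the tool's z in units of 6 degrees (1.0 is 6 degrees). In form: {"claw": [claw, ...], "delta_pos": [[dx, dy, dz], ...], "roll": [roll, ...]}. A call has exactly 8 rows; each row is the pose to reach, as a shift and turn from the pose commanded when the call began, along the tool's axes at that moment; what a row does not reach only later rows make up. A row lasts 1/12 s, in which the tool goes at most 41.7 mm and 7.16 degrees, less where a joint would pass 70% of its speed; a pose out of reach is approached as far as the arm can. A call with a gripper value outside its range is refused whole. The fingers move at their own pace and stop on an object; FORCE is the grip in N (left out, the last holds). Time passes only in rows, so rows that repeat a pose let the fingers close, or fill a call up. It gives the time, the measured TCP pose, the force and the opening at its end, in the units of the state.
- robot.observe(): the state, without advancing time (a new reading comes with each control period).
- robot.read_camera(name): name is "scene" or "side" or "wrist"; returns a dict with "color" (400x640x3 uint8, blue, green, red), "fx", "fy", "cx", "cy" (pixels), "rvec" (rotation vector, rad) and "tvec" (3), from world to camera coordinates, as OpenCV has them; the wrist camera has in their place "hand_eye" (4x4, takes a point from camera to tool coordinates, whose origin is the TCP and whose axes are the flange's). Camera axes: x right, y down, z forward; pixel columns grow to the right and rows downward; lengths in m; the calibration is good to about 2 mm. The wrist camera is an equidistant fisheye: a pixel r from the principal point sees the ray r / f radians off the axis. A picture is of the moment at which its call begins: read the wrist's pose just before it. There is no depth.
- robot.hand_in(): hands the job in, once; it reports no verdict.
The state is a dict: "time": time; "qpos": joint angles; "qvel": joint speeds; "joint_efforts": joint torques, N m; "tool_pos": TCP position; "tool_rot": TCP orientation; "contact_force": force on the tool from outside, world axes, zero at the start; "torque": the same for the moment, N m; "opening": finger opening in m.
Only numpy, scipy, OpenCV 4.12 (cv2) and the standard library are available. Lean on these libraries where they do the work, as an engineer would, in place of code of your own. Each camera call takes 0.05 s, during which the arm holds its last target.

## Task

The closing spring of the plastic clip screwed on the wooden shelf has slipped off its anchor post. Take the spring puller out of its wooden block, put its peg into the eye at the spring's end, stretch the spring with it and set the spring's hook round the post so that it stays stretched there, feeling for the post gently and neither forcing the hook nor overstretching the spring. Then stand the puller fully back in its block and let go, touching the spring with the puller only and leaving the other things on the shelf where they are.

Things in the scene. Friction and masses are not known exactly. Their poses are not given: they have to be found in the camera images.
- clip: Base of the clip: black plastic plate 200 x 130 x 6 mm screwed on the shelf (shelf top 100 mm above the table); white plastic housing with two jaws, 34 mm high, at its -x end. Origin on the plate's underside. x runs along the plate from housing to post, z up. All wire of the spring lies level, 28 mm above the origin, and cannot move up or down.
- lug (a point): Fixed lug that holds the spring's near end and about which the spring swings: 60 mm to -x of clip's origin, at wire height. Lug 8 mm thick, its cap 11 mm above this point.
- slot (a point): Middle of the cross slot of the anchor post, at wire height, 115 mm from the lug along clip's x. The post, an upright steel pin 10 mm thick with a 13 mm cap ending 11 mm above this point, is clamped fast somewhere in the slot, from -16 to +16 mm along clip's y. Where is not measured: find it by feel or by eye. Post foot and slot lie more than 15 mm below this point.
- hook: Steel end of the spring, 5 mm round wire. Origin at the centre of the hook's bend, 92.5 mm + the stretch from the lug; x points along the spring away from the lug, z up. Bend: half circle on the +x side, inner radius 6.5 mm. The hook is open towards the lug (-x), with its shank on +y and its free tip on -y. More than 20 N of the puller against it bends it.
- shank (a point): Middle of the straight shank of the hook: hook's y = +9 mm, running from x = -26 to 0 mm (inner face y = +6.5 mm). Bring the hook from the +y side of the post, stretched 38 to 43 mm, and swing it to -y until this shank touches the post: the post is then between shank and tip, and easing back puts it into the bend. A side force of 1 to 3 N at the peg tells the touch; it rises steeply after.
- tip (a point): Free tip of the hook, at x = -4, y = -9 mm of hook; its round end reaches x = -6.5 mm. It must pass the post on its far side (away from the lug) before the hook is swung in; that needs a stretch of at least 36 mm.
- eye (a point): Centre of the closed round eye beyond the hook's bend, 17 mm along x from hook's origin, same 5 mm wire, inner diameter 12 mm, outer 22 mm. The puller's peg goes in from above; free for 20 mm below this point.
- spring (a joint): Stretch of the spring in m: 0 slack (as now), about 0.021 to 0.022 when its hook sits on the post, above 0.055 it is overstretched and spoilt. It pulls with 1.5 N + 150 N/m x stretch (4.5 N seated, 7 to 8 N while passing the post).
- swing (a joint): Angle of the spring about the lug in rad, 0 along clip's x, positive towards its +y; it turns easily and stays where it is left. Now the spring points aside to +y, 0.40 to 0.60; within about +-0.15 when on the post.
- puller: Spring puller, 120 g: a black handle 30 (x) x 24 (y) x 52 mm high with a straight steel peg under it. Origin at the peg's lower tip, z up. Peg 6 mm in diameter with a round tip from 0 to 24 mm, a 10 mm thick neck from 24 to 30 mm, handle from 30 to 82 mm. Stands in the block, handle resting on it. Pinch it across its 24 mm, firmly (40 N or more): the spring's pull tilts it a little.
- block: Wooden block 70 x 70 x 32 mm fixed on the shelf, with a 15 mm square hole through its middle in which the puller's peg stands. Origin on its underside; the puller's origin is 2 mm above it when fully home.
- jar: White ceramic jar with a blue lid and knob, 80 mm across, 108 mm high; origin under its middle. Leave it.
- whistle_cap: Red plastic whistle cap, 26 mm across, 30 mm high, between block and clip; origin under its middle. Leave it.
- tumbler: Glass tumbler, 66 mm across, 95 mm high; origin under its middle. Leave it.
- bowl: Small steel bowl, 90 mm across, 35 mm high; origin under its middle. Leave it.
- tin: Tin, 54 mm across, 70 mm high; origin under its middle. Leave it.
- spatula: Wooden spatula lying along y near the shelf's far edge, 200 mm long, 45 mm wide, 8 mm high; origin under its middle. Leave it.
- spice: Small spice jar, 44 mm across, 75 mm high; origin under its middle. Leave it.
There are look-alikes about, which are no part of the job. There is more than one size of the puller; the one meant has the size given above.

How it is judged:
On the way, in this order (a step that is already met when the one before it is completed fails the run):
1. the spring is stretched past the post with the puller (value of joint spring above 0.03 m and contact force between puller and hook above 3 N), for 0.1 s.
2. the hook sits on the post, the spring stays stretched and the puller no longer pulls (value of joint spring between 0.016 and 0.025 m and value of joint swing between -0.19 and 0.19 rad and contact force between puller and hook below 0.3 N), for 0.2 s.
At the end, for the whole second after the job is handed in: The spring's hook holds on the post with nothing else touching it: stretch 16 to 25 mm and at rest, swing within 0.19 rad of the plate's line. The puller stands upright in its block (within 10 mm of the middle, handle down on the block within 4 mm, tilt under 0.12 rad), at rest and released (all of step 2 and velocity of joint spring between -0.01 and 0.01 m/s and horizontal distance between puller and block below 0.01 m and z of puller in the frame of block below 0.006 m and angle between puller's own z axis and vertical below 0.12 rad and linear speed of puller below 0.02 m/s).
It fails at once if the spring is overstretched (over 55 mm) (value of joint spring above 0.055 m).
It fails at once if the hook is forced: more than 20 N of the puller against it (contact force between puller and hook above 20 N).
It fails at once if the gripper or arm touches the spring's hook (contact force between any of the arm, the fingers and hook above 1 N).
It fails at once if one of the other things on the shelf (ceramic jar with its lid, whistle cap, tumbler, steel bowl, tin, wooden spatula, spice jar) is moved more than 20 mm (distance of any of jar, whistle_cap, tumbler, bowl, tin, spatula, spice from where it was at the start of the episode above 0.02 m).
It also fails if it takes over 72 s, if anything falls off the work surface, if the arm or the gripper's body presses on something with over 40 N, if the wrist force passes 120 N, or if a joint passes its speed limit or range.

## Working session

There is one attempt and no reset: what is moved stays moved. The work goes in short steps, Python scripts to look and compute and a shell command to move; the robot and the scene stay as the last step left them, time stands still between calls to the robot, and variables do not carry over. Pictures are saved under pics/ and viewed, and the job is handed in when it is done.

```bash
ls; mkdir -p pics; cat > h.py <<'E'
import numpy as np, cv2
from cell import robot
def cam(n):
    s=robot.observe(); c=robot.read_camera(n); return s,c
def project(c,P):
    K=np.array([[c['fx'],0,c['cx']],[0,c['fy'],c['cy']],[0,0,1.]])
    return cv2.projectPoints(np.array(P,float).reshape(-1,1,3),np.array(c['rvec']),np.array(c['tvec']),K,None)[0].reshape(-1,2)
def ray(c,uv):
    R=cv2.Rodrigues(np.array(c['rvec'],float))[0]; o=-R.T@np.array(c['tvec'])
    d=R.T@np.array([(uv[0]-c['cx'])/c['fx'],(uv[1]-c['cy'])/c['fy'],1]); return o,d
def onz(c,uv,z):
    o,d=ray(c,uv); return o+d*(z-o[2])/d[2]
E
python3 - <<'E'
from h import *
import pickle
s=robot.observe(); print(s)
for n in ['scene','side','wrist']:
    c=robot.read_camera(n); pickle.dump((s,c),open(f'{n}0.pkl','wb')); cv2.imwrite(f'pics/{n}0.png',c['color']); print({k:v for k,v in c.items() if k!='color'})
E
```

```text
pics
{'time': 0.0, 'qpos': array([-1.46003755e-01,  3.42752606e-01,  1.52504016e+00,  1.48888225e-05,
        1.27539412e+00, -1.45973742e-01]), 'qvel': array([-1.45264819e-04,  4.04936092e-04,  9.75465528e-04, -2.84174596e-03,
        2.64973993e-03,  3.50640093e-05]), 'joint_efforts': array([ 7.61924657e-04, -4.31245601e+01, -2.44219762e+01,  7.17750052e-02,
        5.59406646e-02, -1.04314388e-04]), 'tool_pos': array([5.24583763e-01, 8.60744871e-05, 2.26021379e-01]), 'tool_rot': array([-3.14001744e+00, -2.45977008e-04,  1.57076177e+00]), 'contact_force': array([-0.09548887, -0.05703933,  0.29821313]), 'torque': array([0.02455018, 0.00497937, 0.0144652 ]), 'opening': 0.09144231375892034}
{'fx': 380.4372627770588, 'fy': 380.4372627770588, 'cx': 313.05400471188545, 'cy': 195.32761186722752, 'rvec': array([ 2.09764454,  0.69476425, -0.33125672]), 'tvec': array([-0.46781044, -0.12177335,  1.24571627])}
{'fx': 482.6743786612823, 'fy': 482.6743786612823, 'cx': 320.7946742789985, 'cy': 200.5436207356153, 'rvec': array([ 0.2200916 , -2.85934527,  1.18167226]), 'tvec': array([0.55107416, 0.1383421 , 1.11328193])}
{'fx': 309.70691628693146, 'fy': 309.70691628693146, 'cx': 317.94359891471197, 'cy': 200.39436305382918, 'hand_eye': array([[ 4.09211473e-05, -9.66087140e-01, -2.58216257e-01,
         6.86098050e-02],
       [ 9.99999879e-01, -8.70363601e-05,  4.84113015e-04,
        -1.63118384e-04],
       [-4.90169561e-04, -2.58216246e-01,  9.66087020e-01,
        -1.57468490e-01],
       [ 0.00000000e+00,  0.00000000e+00,  0.00000000e+00,
         1.00000000e+00]])}
```

View pics/scene0.png

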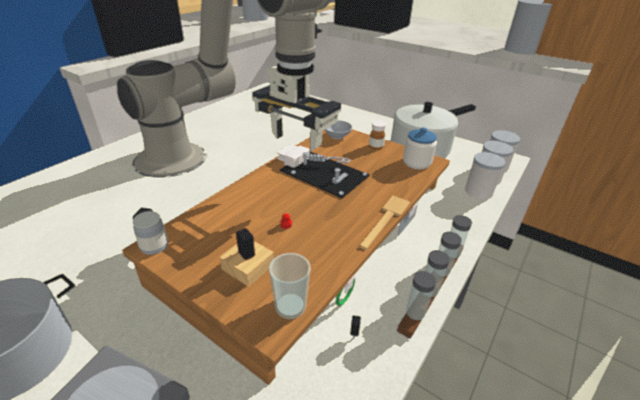

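View pics/side0.png

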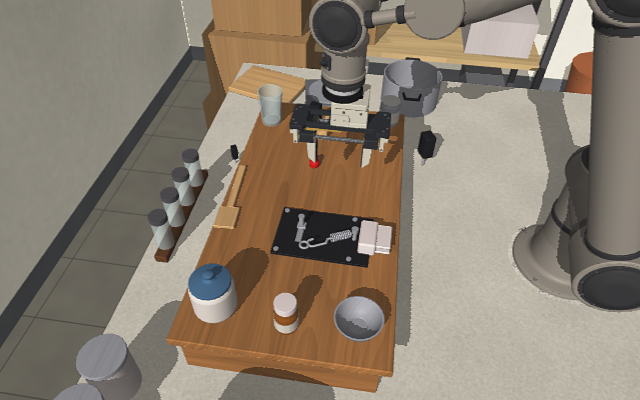

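View pics/wrist0.png

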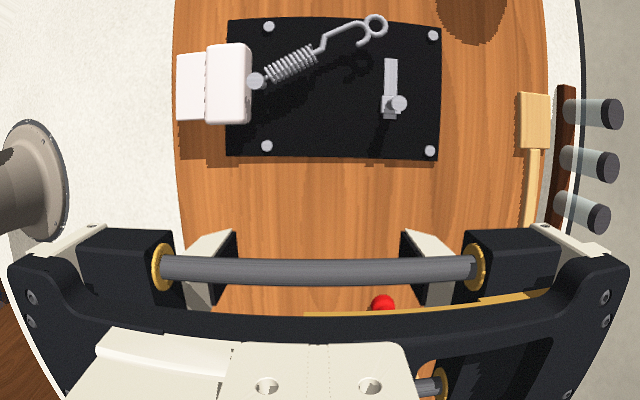

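```bash
cat >> h.py <<'E'
from scipy.spatial.transform import Rotation as Rn
def wray(s,c,uv):
    dx,dy=uv[0]-c['cx'],uv[1]-c['cy']; r=np.hypot(dx,dy); th=r/c['fx']
    d=np.array([dx/r*np.sin(th),dy/r*np.sin(th),np.cos(th)]); H=np.array(c['hand_eye'])
    R=Rn.from_euler('xyz',s['tool_rot']).as_matrix()
    return s['tool_pos']+R@H[:3,3], R@H[:3,:3]@d
def wonz(s,c,uv,z):
    o,d=wray(s,c,uv); return o+d*(z-o[2])/d[2]
def wproj(s,c,P):
    H=np.array(c['hand_eye']);R=Rn.from_euler('xyz',s['tool_rot']).as_matrix()
    p=H[:3,:3].T@(R.T@(np.array(P)-s['tool_pos'])-H[:3,3]); th=np.arctan2(np.hypot(p[0],p[1]),p[2]);ph=np.arctan2(p[1],p[0])
    return c['cx']+c['fx']*th*np.cos(ph), c['cy']+c['fx']*th*np.sin(ph)
E
python3 - <<'E'
from h import *
import pickle
s,c=pickle.load(open('wrist0.pkl','rb'))
im=c['color']; cr=im[5:170,165:455]; cv2.imwrite('pics/w0c.png',cv2.resize(cr,None,fx=2.75,fy=2.75,interpolation=cv2.INTER_CUBIC)[:600,:800])
s,c=pickle.load(open('scene0.pkl','rb'))
cv2.imwrite('pics/s0c.png',cv2.resize(c['color'][200:320,190:350],None,fx=5,fy=5,interpolation=cv2.INTER_CUBIC))
s,c=pickle.load(open('side0.pkl','rb'))
cv2.imwrite('pics/d0c.png',cv2.resize(c['color'][190:290,260:400],None,fx=5.5,fy=5.5,interpolation=cv2.INTER_CUBIC))
E
```

```text
(no output)
```

View pics/w0c.png

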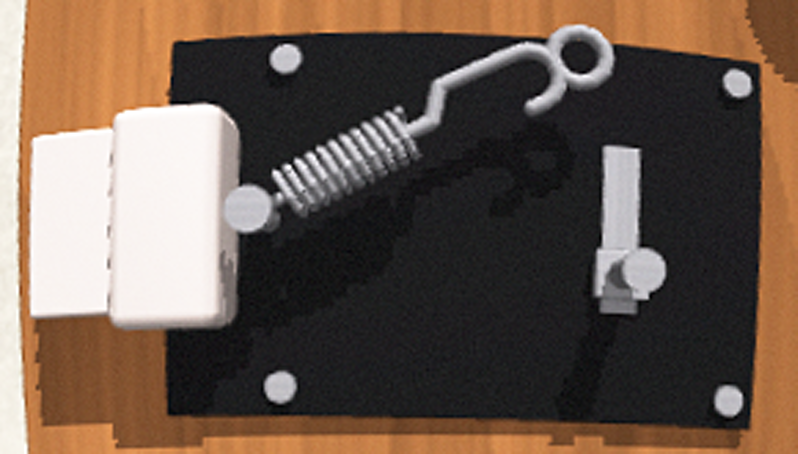

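View pics/s0c.png

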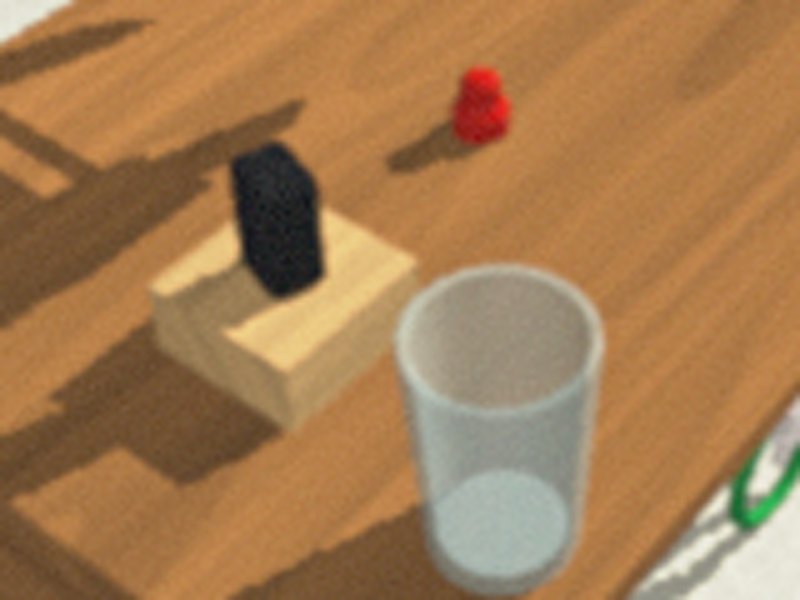

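View pics/d0c.png

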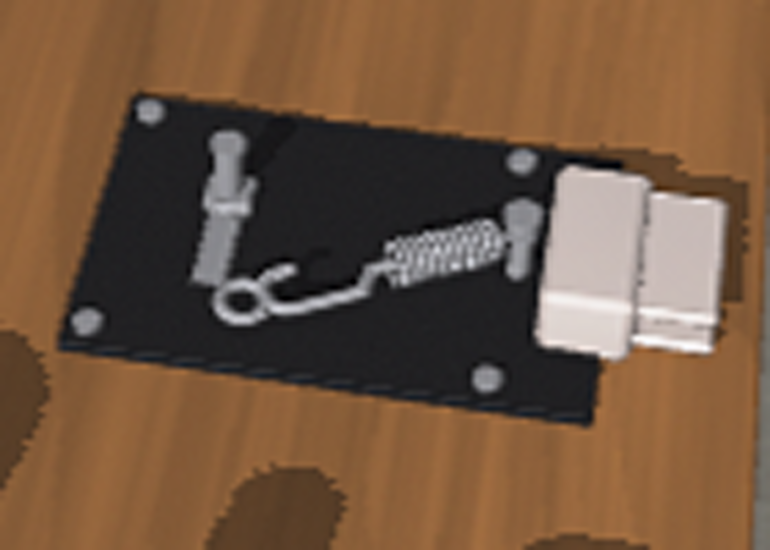

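```bash
python3 - <<'E'
from h import *
import pickle
s,c=pickle.load(open('wrist0.pkl','rb'))
W=lambda u,v,z: wonz(s,c,((u+.5)/2.75-.5+165,(v+.5)/2.75-.5+5),z)
lug=W(248,208,.139);post=W(643,270,.139);eye=W(580,57,.128)
sc=[W(*p,.107) for p in [(286,59),(738,83),(280,387),(728,401)]]
print('lug',lug,'post',post,'eye',eye);print(np.array(sc))
ax=(sc[1]-sc[0]+sc[3]-sc[2])[:2]; yaw=np.arctan2(ax[1],ax[0]);print('yaw',yaw)
ax2=(sc[0]-sc[2]+sc[1]-sc[3])[:2];print('yaw2',np.arctan2(-ax2[0],ax2[1]))
print(np.linalg.norm((eye-lug)[:2]))
s1,d=pickle.load(open('side0.pkl','rb'))
D=lambda u,v,z: onz(d,((u+.5)/5.5-.5+260,(v+.5)/5.5-.5+190),z)
print('side lug',D(523,208,.139),'post',D(228,139,.139),'eye',D(241,301,.128))
ds=np.array([D(*p,.107) for p in [(487,379),(87,322),(521,161),(150,110)]]);print(ds)
for P in (lug,post,eye): pass
R=np.array([[np.cos(yaw),np.sin(yaw)],[-np.sin(yaw),np.cos(yaw)]])
for n,L,P,E in (('w',lug,post,eye),('s',D(523,208,.139),D(228,139,.139),D(241,301,.128))):
    print(n,'post in clip rel lug',R@(P-L)[:2],'eye',R@(E-L)[:2], np.linalg.norm((E-L)[:2]))
s2,e=pickle.load(open('scene0.pkl','rb'))
S=lambda u,v,z: onz(e,((u+.5)/5-.5+190,(v+.5)/5-.5+200),z)
print('handle top', [S(*p,.184) for p in [(233,158),(274,143),(318,190),(270,203)]])
print('handle bottom',[S(*p,.132) for p in [(243,262),(282,297),(324,277)]])
print('block top',[S(*p,.132) for p in [(150,289),(290,369),(417,262),(330,208)]])
print('cap',S(482,125,.1))
E
```

```text
lug [0.47477279 0.10114365 0.139     ] post [0.58842961 0.08361899 0.139     ] eye [0.57217365 0.15056257 0.128     ]
[[0.48032045 0.15609318 0.107     ]
 [0.63097816 0.15354309 0.107     ]
 [0.47810259 0.04599799 0.107     ]
 [0.628305   0.04300883 0.107     ]]
yaw -0.018409285417435296
yaw2 -0.02216482922224966
0.10922068040673914
side lug [0.47474208 0.09936415 0.139     ] post [0.58918272 0.08249771 0.139     ] eye [0.57230631 0.15132656 0.128     ]
[[0.4802952  0.15618337 0.107     ]
 [0.63023488 0.15333125 0.107     ]
 [0.47856961 0.04602614 0.107     ]
 [0.62841216 0.04241889 0.107     ]]
w post in clip rel lug [ 0.11396016 -0.01542947] eye [0.09647464 0.05120352] 0.10922068040673914
s post in clip rel lug [ 0.11473173 -0.01475692] eye [0.09659116 0.05374959] 0.11053900185352075
handle top [array([ 0.59916812, -0.26749136,  0.184     ]), array([ 0.6049417 , -0.25271571,  0.184     ]), array([ 0.63496028, -0.26160473,  0.184     ]), array([ 0.62640554, -0.27659262,  0.184     ])]
handle bottom [array([ 0.59742186, -0.26759474,  0.132     ]), array([ 0.62177899, -0.27199274,  0.132     ]), array([ 0.62685654, -0.25515915,  0.132     ])]
block top [array([ 0.58049744, -0.29819512,  0.132     ]), array([ 0.64876489, -0.2957538 ,  0.132     ]), array([ 0.64901662, -0.22836134,  0.132     ]), array([ 0.60277488, -0.22616051,  0.132     ])]
cap [ 0.59287679 -0.12273236  0.1       ]
```

```bash
python3 - <<'E'
from h import *
import pickle
s2,e=pickle.load(open('scene0.pkl','rb'));s1,d=pickle.load(open('side0.pkl','rb'))
print('tumbler rim',onz(e,(290,268),.195),onz(d,(271,92),.195))
print('tin',onz(e,(148,218),.17), 'jar knob',onz(d,(210,270),.208),'spice top',onz(d,(285,301),.175),onz(e,(378,126),.175))
print('black thing',onz(d,(427,150),.04),onz(e,(355,325),.02),onz(d,(234,152),.02),'bowl',onz(d,(358,308),.135))
E
```

```text
tumbler rim [ 0.73845151 -0.28713523  0.195     ] [ 0.7303648  -0.27765322  0.195     ]
tin [ 0.42582398 -0.33135146  0.17      ] jar knob [0.70754966 0.29772114 0.208     ] spice top [0.57480617 0.31728548 0.175     ] [0.58266108 0.29887082 0.175     ]
black thing [ 0.30782676 -0.30500555  0.04      ] [ 0.82045256 -0.19828684  0.02      ] [ 0.83474489 -0.23182441  0.02      ] bowl [0.45039834 0.28584723 0.135     ]
```

```bash
python3 -m crank '{"claw":[0.7,0.7,0.7,0.7,0.7,0.7,0.7,0.7],"delta_pos":[[-1.3,0.45,-0.8],[-2.6,0.9,-0.8],[-3.9,1.35,-0.8],[-5.2,1.8,-0.8],[-6.5,2.25,-0.8],[-7.8,2.7,-0.8],[-9.2,3.15,-0.8],[-10.5,3.6,-0.8]],"roll":[1,2,3,4,5,6,7,8]}' 60; python3 -m crank '{"claw":[0.7,0.7,0.7,0.7,0.7,0.7,0.7,0.7],"delta_pos":[[0,0,0],[0,0,0],[0,0,0],[0,0,0],[0,0,0],[0,0,0],[0,0,0],[0,0,0]],"roll":[1.1,2.2,3.3,4.4,5.5,6.6,7.7,8.5]}'
python3 - <<'E'
from h import *
import pickle
s,c=cam('wrist'); pickle.dump((s,c),open('wrist1.pkl','wb')); cv2.imwrite('pics/wrist1.png',c['color']); print(s['time'],s['tool_pos'],s['tool_rot'])
E
```

```text
time: 0.82
tool_pos: [0.6151, -0.2644, 0.2463]
tool_rot: [-3.141, 0.0, 0.728]
contact_force: [0.7, 1.0, -0.9]
opening: 0.0638
time: 1.48
tool_pos: [0.6149, -0.2624, 0.2462]
tool_rot: [-3.141, 0.001, -0.163]
contact_force: [0.6, 1.4, 0.2]
opening: 0.064
1.4833 [ 0.61486313 -0.26241617  0.24616436] [-3.14122972e+00  9.32911611e-04 -1.62932191e-01]
```

View pics/wrist1.png

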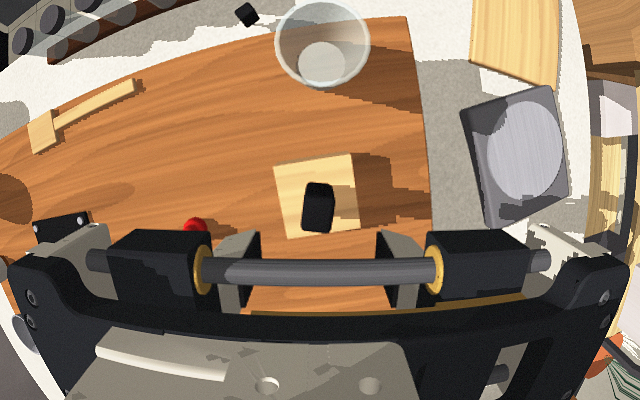

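```bash
python3 - <<'E'
from h import *
import pickle
s,c=pickle.load(open('wrist1.pkl','rb'))
cv2.imwrite('pics/w1c.png',cv2.resize(c['color'][140:250,260:380],None,fx=5,fy=5,interpolation=cv2.INTER_CUBIC))
E
```

```text
(no output)
```

View pics/w1c.png

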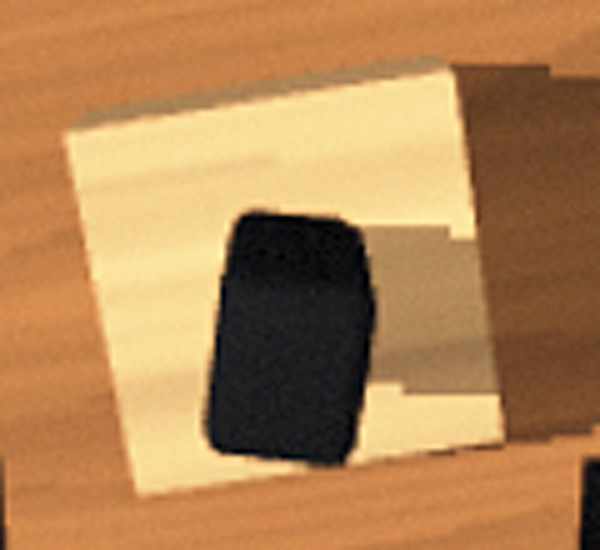

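```bash
python3 - <<'E'
from h import *
import pickle
s,c=pickle.load(open('wrist1.pkl','rb'))
W=lambda p,z: wonz(s,c,((p[0]+.5)/5-.5+260,(p[1]+.5)/5-.5+140),z)[:2]
t=np.array([W(p,.184) for p in [(225,287),(373,300),(352,465),(207,452)]]);b=np.array([W(p,.132) for p in [(68,133),(452,70),(503,443),(137,493)]])
print(t,t.mean(0),np.linalg.norm(np.diff(t,axis=0),axis=1));print(b,b.mean(0),np.linalg.norm(np.diff(b,axis=0),axis=1))
for q in (t,b):
  for i,j in((3,0),(2,1)): v=q[i]-q[j]; print(np.arctan2(-v[1],-v[0]))
  for i,j in((0,1),(3,2)): v=q[i]-q[j]; print('y',np.arctan2(-v[0],v[1]))
E
```

```text
[[ 0.62932525 -0.25555644]
 [ 0.62386517 -0.27665649]
 [ 0.59877583 -0.26970271]
 [ 0.60440017 -0.24837414]] [ 0.61409161 -0.26257245] [0.02179505 0.02603517 0.02205768]
[[ 0.64905344 -0.22824906]
 [ 0.64903464 -0.29731397]
 [ 0.5783652  -0.29724638]
 [ 0.57963638 -0.22757058]] [ 0.61402241 -0.262595  ] [0.06906491 0.07066947 0.0696874 ]
-0.28055525333955367
-0.27037368482163376
y -0.253216230883195
y -0.2578303158761027
-0.009773693030703521
-0.0009563805121905025
y -0.0002721624090726958
y -0.01824228036443608
```

```bash
python3 -m crank '{"claw":[0.7,0.7,0.7,0.7,0.7,0.7,0.7,0.7],"delta_pos":[[-0.03,0,0.4],[-0.03,0,1],[-0.03,0,1.8],[-0.03,0,2.6],[-0.03,0,3.3],[-0.03,0,3.9],[-0.03,0,4.35],[-0.03,0,4.35]],"roll":[0.97,0.97,0.97,0.97,0.97,0.97,0.97,0.97]}' 60
python3 - <<'E'
from h import *
import pickle
s,c=cam('wrist'); cv2.imwrite('pics/wrist2.png',c['color']); print(s['time'],s['tool_pos'],s['tool_rot'],s['contact_force'])
E
```

```text
time: 2.2
tool_pos: [0.6129, -0.2617, 0.1348]
tool_rot: [-3.14, 0.005, -0.257]
contact_force: [-0.8, 0.1, -0.1]
opening: 0.0644
2.2 [ 0.61292273 -0.26166254  0.13484089] [-3.14021981  0.00518269 -0.25739921] [-0.76926086  0.14895974 -0.07461548]
```

View pics/wrist2.png

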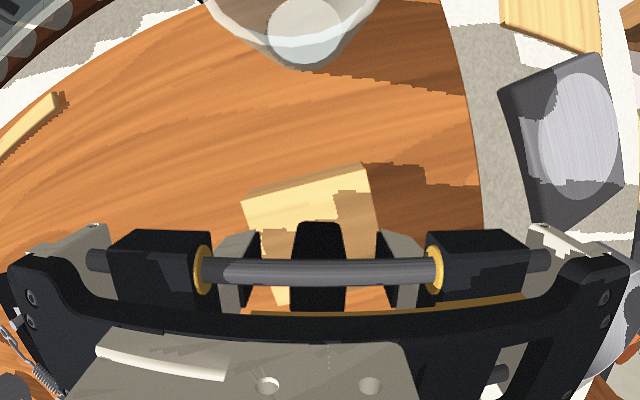

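```bash
python3 -m crank '{"claw":[0.6,0.5,0.4,0.3,0.2,0.1,0,0],"delta_pos":[[0.04,0,-0.04],[0.04,0,-0.04],[0.04,0,-0.04],[0.04,0,-0.04],[0.04,0,-0.04],[0.04,0,-0.04],[0.04,0,-0.04],[0.04,0,-0.04]],"roll":[0,0,0,0,0,0,0,0]}' 60
python3 -c "
from cell import robot
s=robot.observe();print(s['tool_pos'],s['tool_rot'],s['contact_force'],s['torque'],s['opening'])"
```

```text
time: 2.92
tool_pos: [0.6153, -0.2626, 0.1392]
tool_rot: [3.142, -0.0, -0.259]
contact_force: [-0.5, -0.4, 1.8]
opening: 0.0237
[ 0.61530031 -0.2625956   0.13922816] [ 3.14158615e+00 -3.10342185e-04 -2.58613677e-01] [-0.51683778 -0.36759872  1.76401426] [ 0.12872968  0.16339102 -0.03433794] 0.023682161841504915
```

```bash
python3 -m crank '{"claw":[0,0,0,0,0,0,0,0],"delta_pos":[[0,0,-0.2],[0,0,-0.6],[0,0,-1.1],[0,0,-1.6],[0,0,-2.2],[0,0,-2.8],[0,0,-3],[0,0,-3]],"roll":[0,0,0,0,-0.5,-1.2,-2,-2.47]}' 60
python3 - <<'E'
from h import *
import pickle
for n in ['side','wrist']:
    s,c=cam(n); pickle.dump((s,c),open(f'{n}3.pkl','wb')); cv2.imwrite(f'pics/{n}3.png',c['color'])
print(s['time'],s['tool_pos'],s['tool_rot'],s['contact_force'])
E
```

```text
time: 3.58
tool_pos: [0.6161, -0.2631, 0.2172]
tool_rot: [3.139, -0.004, 0.004]
contact_force: [-0.2, 0.8, -1.4]
opening: 0.0236
3.6333 [ 0.61573686 -0.2628812   0.21611179] [ 3.14012671e+00 -2.59039346e-03  5.70200759e-03] [-0.40547167 -0.46904854 -0.9018805 ]
```

View pics/wrist3.png

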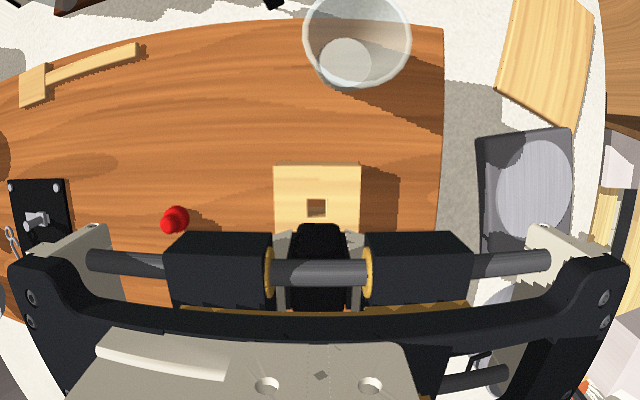

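View pics/side3.png

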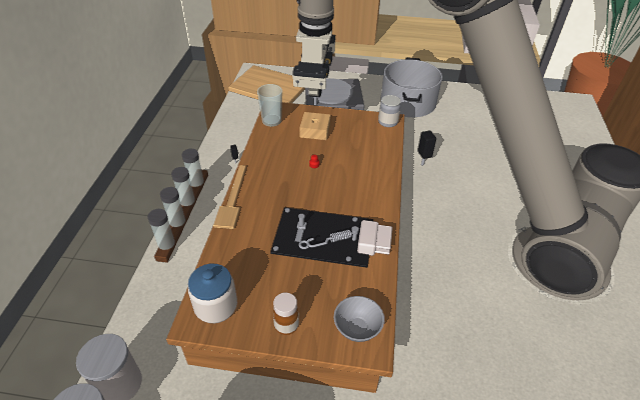

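```bash
python3 -m crank '{"claw":[0,0,0,0,0,0,0,0],"delta_pos":[[0,-1,0],[0,-2.5,0],[-0.3,-4,0],[-0.6,-5.5,0],[-0.9,-7,0],[-1.2,-8.5,0],[-1.5,-10,0],[-1.7,-11.5,0]],"roll":[0,0,0,0,0,0,0,0]}'; python3 -m crank '{"claw":[0,0,0,0,0,0,0,0],"delta_pos":[[0,-1.4,0],[0,-2.8,0],[0,-3.8,0.3],[0,-4.5,0.6],[0,-4.9,0.8],[0,-5,1],[0,-5,1.2],[0,-5,1.2]],"roll":[0,0,0,0,0,0,0,0]}'
python3 - <<'E'
from h import *
import pickle
for n in ['side','scene','wrist']:
    s,c=cam(n); pickle.dump((s,c),open(f'{n}4.pkl','wb')); cv2.imwrite(f'pics/{n}4.png',c['color'])
    if n=='side': cv2.imwrite('pics/side4c.png',cv2.resize(c['color'][150:280,240:400],None,fx=4.6,fy=4.6,interpolation=cv2.INTER_CUBIC))
    if n=='scene': cv2.imwrite('pics/scene4c.png',cv2.resize(c['color'][90:210,250:400],None,fx=5,fy=5,interpolation=cv2.INTER_CUBIC))
print(s['time'],s['tool_pos'],s['tool_rot'],s['contact_force'])
E
```

```text
time: 4.35
tool_pos: [0.5717, 0.0266, 0.2143]
tool_rot: [-3.142, 0.0, -0.002]
contact_force: [0.4, -0.3, -1.4]
opening: 0.0236
time: 5.02
tool_pos: [0.5723, 0.1488, 0.1828]
tool_rot: [3.141, 0.002, -0.001]
contact_force: [-0.0, -0.4, -1.1]
opening: 0.0237
5.1167 [0.57292454 0.14857743 0.1839577 ] [ 3.14125607e+00  1.96004341e-04 -1.83246863e-03] [-0.35861486  0.58047865 -1.05408588]
```

View pics/side4c.png

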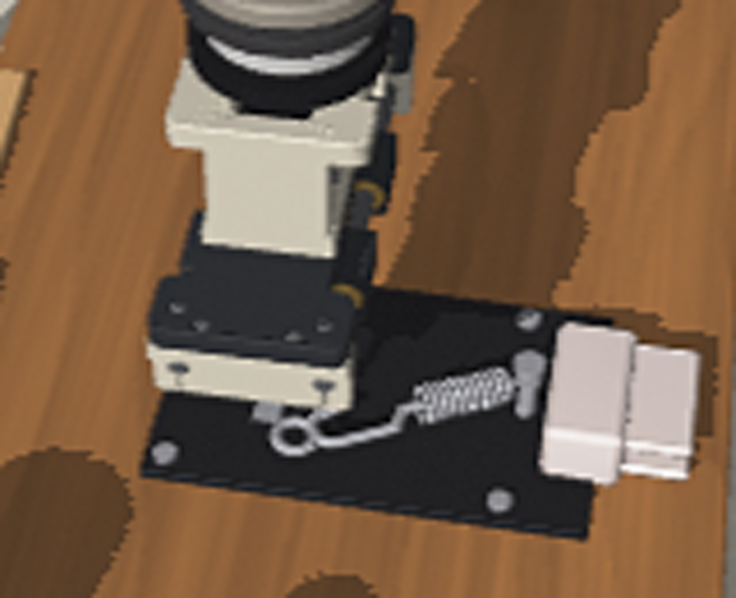

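View pics/scene4c.png

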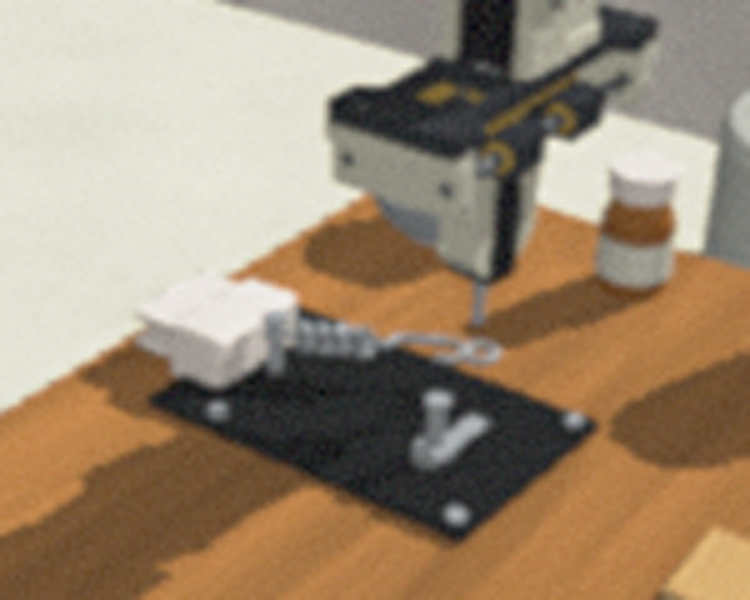

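View pics/wrist4.png

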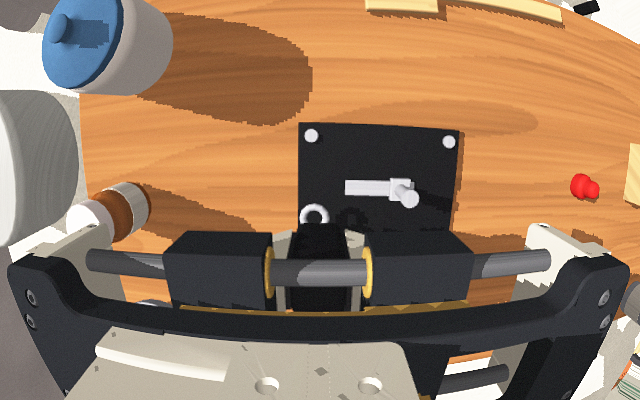

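```bash
python3 - <<'E'
from h import *
import pickle
s,e=pickle.load(open('scene4.pkl','rb'))
S=lambda u,v,z: onz(e,((u+.5)/5-.5+250,(v+.5)/5-.5+90),z)
print('peg tip',S(479,326,.147),'upper',S(480,284,.170),'eye',S(484,350,.128),'post',S(438,400,.139), 'lug', S(279,323,.139))
s,c=pickle.load(open('wrist4.pkl','rb')); print('eye wrist',wonz(s,c,(314,216),.128), 'post',wonz(s,c,(408,197),.139))
g=cv2.resize(c['color'][120:260,260:480],None,fx=3.6,fy=3.6,interpolation=cv2.INTER_CUBIC);cv2.imwrite('pics/w4c.png',g)
E
```

```text
peg tip [0.57277794 0.14605851 0.147     ] upper [0.57037098 0.14786187 0.17      ] eye [0.5716423  0.15531939 0.128     ] post [0.58924259 0.08263525 0.139     ] lug [0.4805818  0.09586528 0.139     ]
eye wrist [0.57341886 0.15073032 0.128     ] post [0.59036717 0.08533138 0.139     ]
```

View pics/w4c.png

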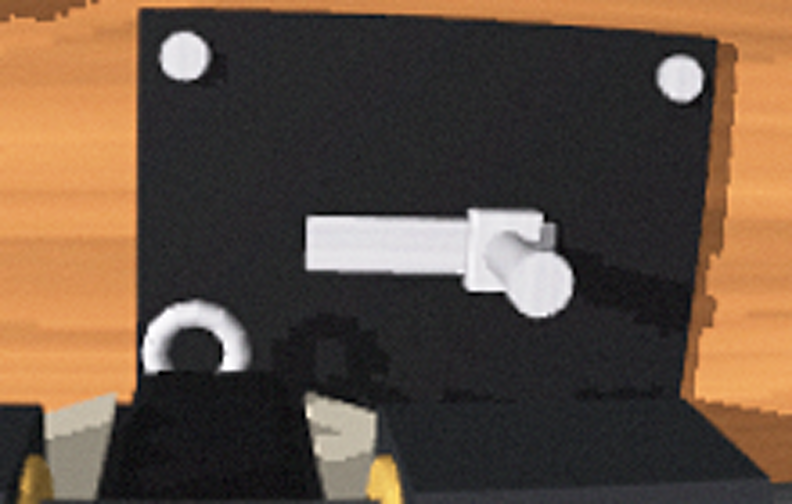

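```bash
python3 -m crank '{"claw":[0,0,0,0,0,0,0,0],"delta_pos":[[0.02,-0.09,0],[0.02,-0.09,0.2],[0.02,-0.09,0.4],[0.02,-0.09,0.55],[0.02,-0.09,0.65],[0.02,-0.09,0.7],[0.02,-0.09,0.74],[0.02,-0.09,0.76]],"roll":[0,0,0,0,0,0,0,0]}'
python3 - <<'E'
from h import *
import pickle
for n in ['scene','wrist']:
    s,c=cam(n); pickle.dump((s,c),open(f'{n}5.pkl','wb')); cv2.imwrite(f'pics/{n}5.png',c['color'])
    if n=='scene': cv2.imwrite('pics/scene5c.png',cv2.resize(c['color'][120:180,300:380],None,fx=10,fy=10,interpolation=cv2.INTER_CUBIC))
print(s['time'],s['tool_pos'],s['tool_rot'],s['contact_force'],s['torque'])
E
```

```text
time: 5.83
tool_pos: [0.5733, 0.1522, 0.1649]
tool_rot: [3.142, 0.0, 0.0]
contact_force: [-0.6, 0.3, -0.6]
opening: 0.0237
5.8833 [0.57326534 0.15214828 0.16489844] [ 3.14155803e+00 -7.88933632e-05  4.55484135e-05] [ 0.05568791  0.46815555 -1.78425153] [0.06043987 0.10337321 0.01130095]
```

View pics/scene5c.png

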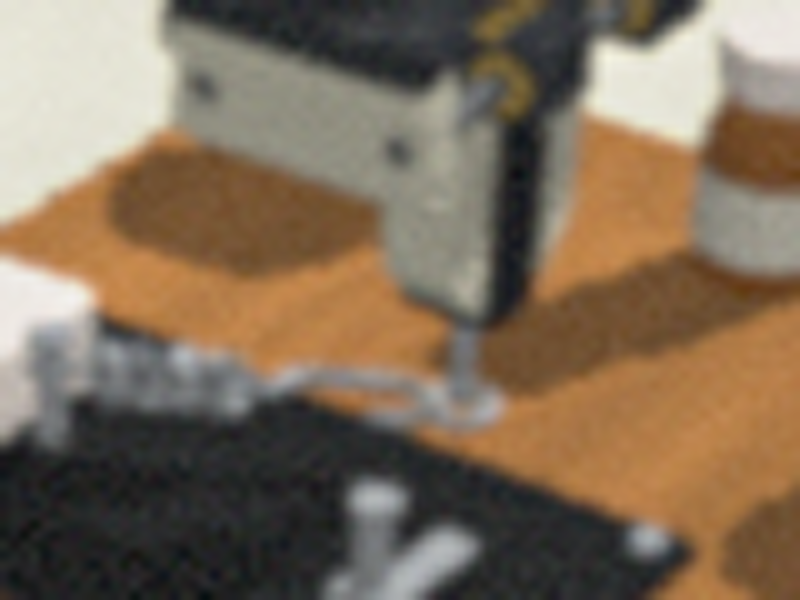

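```bash
python3 -m crank '{"claw":[0,0,0,0,0,0,0,0],"delta_pos":[[0,0,0.02],[0,0,0.04],[0,0,0.06],[0,0,0.08],[0,0,0.1],[0,0,0.12],[0,0,0.14],[0,0,0.16]],"roll":[0,0,0,0,0,0,0,0]}'
```

```text
time: 6.6
tool_pos: [0.5733, 0.1521, 0.1609]
tool_rot: [3.142, -0.0, -0.0]
contact_force: [-0.2, 0.4, -1.2]
opening: 0.0238
```

```bash
python3 -m crank '{"claw":[0,0,0,0,0,0,0,0],"delta_pos":[[0,0,0.04],[0,0,0.08],[0,0,0.12],[0,0,0.16],[0,0,0.2],[0,0,0.24],[0,0,0.28],[0,0,0.32]],"roll":[0,0,0,0,0,0,0,0]}'
python3 - <<'E'
from h import *
import pickle
for n in ['scene','wrist']:
    s,c=cam(n); pickle.dump((s,c),open(f'{n}6.pkl','wb')); cv2.imwrite(f'pics/{n}6.png',c['color'])
    if n=='scene': cv2.imwrite('pics/scene6c.png',cv2.resize(c['color'][120:180,300:380],None,fx=10,fy=10,interpolation=cv2.INTER_CUBIC))
print(s['time'],s['tool_pos'],s['tool_rot'],s['contact_force'],s['torque'])
E
```

```text
time: 7.27
tool_pos: [0.5733, 0.1521, 0.1529]
tool_rot: [3.142, -0.0, -0.0]
contact_force: [-0.3, -0.2, -0.8]
opening: 0.0234
7.3167 [0.57314197 0.15210356 0.15267084] [3.14150223e+00 2.98541280e-04 1.62154296e-06] [ 0.2340859   0.35843041 -1.94793273] [0.12864457 0.14754752 0.06804116]
```

View pics/scene6c.png

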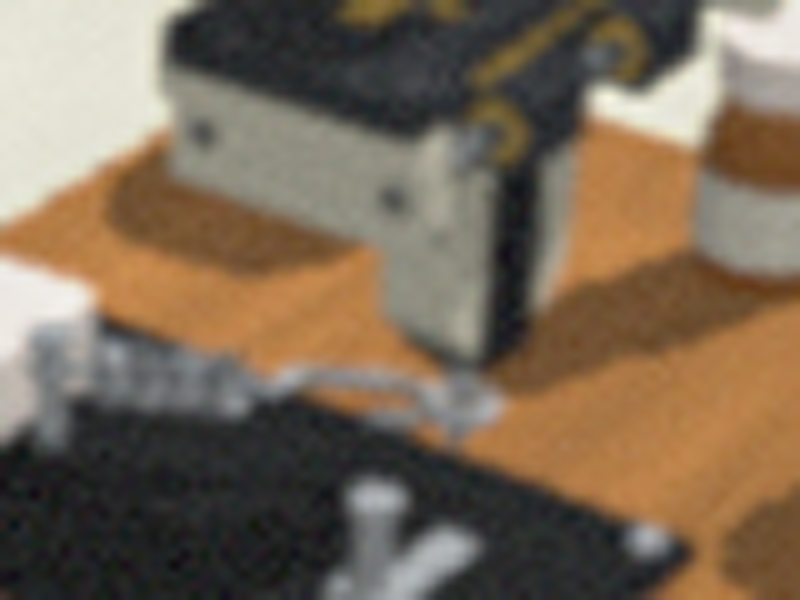

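```bash
python3 -m crank '{"claw":[0,0,0,0,0,0,0,0],"delta_pos":[[0.1,-0.05,0],[0.22,-0.11,0],[0.35,-0.18,0],[0.5,-0.26,0],[0.65,-0.34,0],[0.8,-0.41,0],[0.89,-0.46,0],[0.89,-0.46,0]],"roll":[0,0,0,0,0,0,0,0]}'
python3 - <<'E'
from h import *
import pickle
for n in ['scene','wrist']:
    s,c=cam(n); pickle.dump((s,c),open(f'{n}7.pkl','wb')); cv2.imwrite(f'pics/{n}7.png',c['color'])
    print(s['time'],s['tool_pos'],s['tool_rot'],s['contact_force'],s['torque'])
    if n=='scene': cv2.imwrite('pics/scene7c.png',cv2.resize(c['color'][120:180,300:380],None,fx=10,fy=10,interpolation=cv2.INTER_CUBIC))
E
```

```text
time: 8.03
tool_pos: [0.5956, 0.1637, 0.1527]
tool_rot: [3.141, 0.001, 0.0]
contact_force: [-5.4, -2.2, -1.1]
opening: 0.0235
8.0333 [0.59557601 0.16372981 0.15266816] [3.14128780e+00 8.28548627e-04 1.67037598e-04] [-5.36100413 -2.18384905 -1.09028266] [-0.45715546  0.98900507  0.0369093 ]
8.0833 [0.59531693 0.16363744 0.15270421] [3.14125617e+00 9.26835419e-04 1.74866055e-04] [-3.58808955 -2.99594025 -0.62520558] [-0.46769027  0.93203105  0.03985902]
```

View pics/scene7c.png

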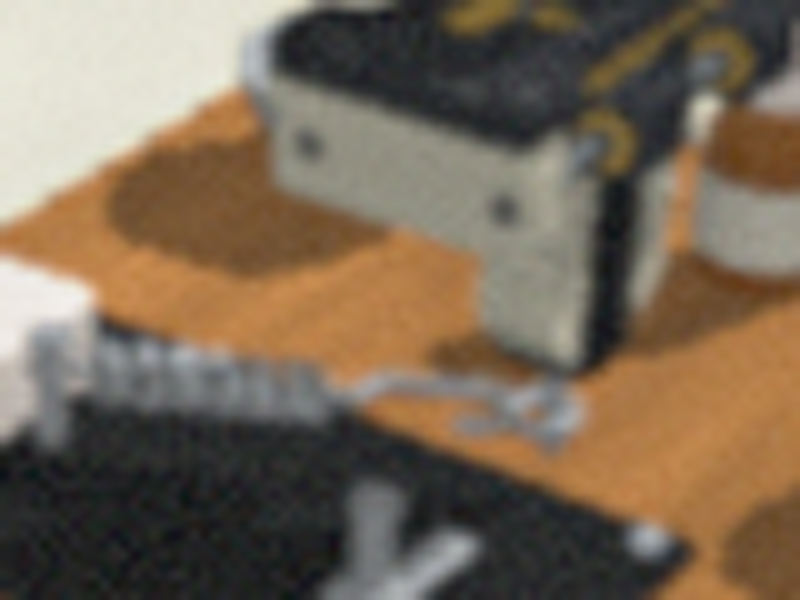

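View pics/wrist7.png

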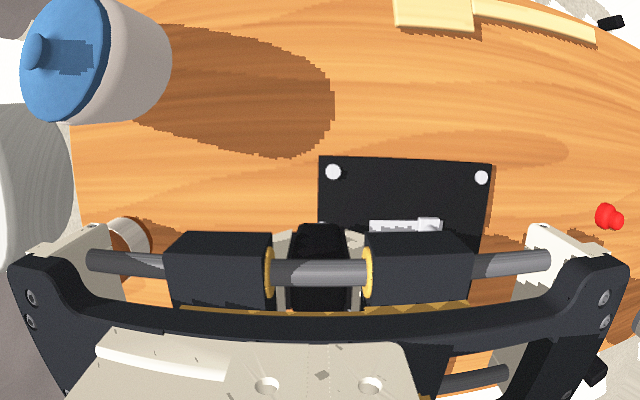

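```bash
python3 - <<'E'
from h import *
import pickle
s,e=pickle.load(open('scene7.pkl','rb'))
S=lambda u,v,z=.128: onz(e,((u+.5)/10-.5+300,(v+.5)/10-.5+120),z)[:2]
a,b=S(467,405),S(547,411); print(a,b,np.linalg.norm(a-b))
# shoulder of hook shank start / last coil
a,b=S(285,378),S(365,385); print(a,b,np.linalg.norm(a-b))
for k in range(0):pass
E
```

```text
[0.57258307 0.15306546] [0.5909249  0.16344041] 0.021072781980510057
[0.52662914 0.1351979 ] [0.54551943 0.1452582 ] 0.021402166943520866
```

```bash
python3 -m crank '{"claw":[0,0,0,0,0,0,0,0],"delta_pos":[[0.1,-0.05,0],[0.22,-0.11,0],[0.35,-0.18,0],[0.48,-0.25,0],[0.6,-0.31,0],[0.69,-0.36,0],[0.69,-0.36,0],[0.69,-0.36,0]],"roll":[0,0,0,0,0,0,0,0]}'
python3 - <<'E'
from h import *
import pickle
for n in ['scene','scene']:
    s,c=cam(n); pickle.dump((s,c),open(f'{n}8.pkl','wb')); cv2.imwrite(f'pics/{n}8.png',c['color'])
    print(s['time'],s['tool_pos'],s['tool_rot'],s['contact_force'],s['torque'])
    if n=='scene': cv2.imwrite('pics/scene8c.png',cv2.resize(c['color'][120:180,300:380],None,fx=10,fy=10,interpolation=cv2.INTER_CUBIC))
E
```

```text
time: 8.8
tool_pos: [0.6116, 0.1722, 0.1525]
tool_rot: [3.141, 0.003, 0.0]
contact_force: [-6.0, -3.1, -0.5]
opening: 0.0238
8.8 [0.61163336 0.17215021 0.15249752] [3.14055753e+00 2.92225398e-03 8.27537165e-06] [-6.03371419 -3.07078126 -0.50376376] [-0.64842684  1.4568163   0.04139247]
8.85 [0.61157243 0.17212701 0.15253898] [3.14053942e+00 2.95453922e-03 6.10910409e-06] [-5.94589409 -3.81909776 -1.11041303] [-0.67454528  1.431268   -0.01892023]
```

View pics/scene8c.png

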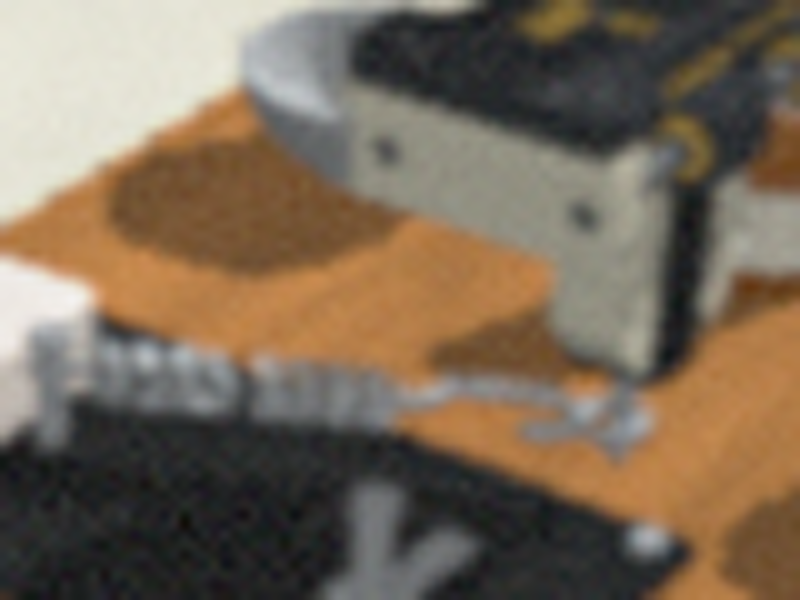

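```bash
python3 - <<'E'
from h import *
import pickle
s,e=pickle.load(open('scene8.pkl','rb'))
S=lambda u,v,z=.128: onz(e,((u+.5)/10-.5+300,(v+.5)/10-.5+120),z)[:2]
a,b=S(467,405),S(615,420); print(a,b,np.linalg.norm(a-b))
a,b=S(285,378),S(433,392); print(a,b,np.linalg.norm(a-b))
L=np.array([.4748,.1005]);Rr=.156;yaw=-.0195
p=s['tool_pos'][:2];print(p-L,np.arctan2(*(p-L)[::-1])-yaw)
for a in [.5,.4,.3,.2,.1,.0,-.05,-.1,-.12,-.14,-.16,-.18]:
    q=L+Rr*np.array([np.cos(a+yaw),np.sin(a+yaw)]); d=(q-p)/.025; print(a,q.round(4),'dx,dy',d[0].round(2),(-d[1]).round(2))
E
```

```text
[0.57258307 0.15306546] [0.60749024 0.17047063] 0.039005776284928094
[0.52662914 0.1351979 ] [0.56181094 0.15330493] 0.03956796148056129
[0.13677243 0.07162701] 0.5019232792346854
0.5 [0.6131 0.1726] dx,dy 0.06 -0.02
0.4 [0.6196 0.1584] dx,dy 0.32 0.55
0.3 [0.6247 0.1437] dx,dy 0.53 1.14
0.2 [0.6283 0.1285] dx,dy 0.67 1.74
0.1 [0.6303 0.113 ] dx,dy 0.75 2.36
0.0 [0.6308 0.0975] dx,dy 0.77 2.99
-0.05 [0.6304 0.0897] dx,dy 0.75 3.3
-0.1 [0.6297 0.0819] dx,dy 0.72 3.61
-0.12 [0.6293 0.0788] dx,dy 0.71 3.73
-0.14 [0.6288 0.0757] dx,dy 0.69 3.86
-0.16 [0.6283 0.0726] dx,dy 0.67 3.98
-0.18 [0.6277 0.0696] dx,dy 0.65 4.1
```

```bash
python3 -m crank '{"claw":[0,0,0,0,0,0,0,0],"delta_pos":[[0.06,-0.02,0],[0.2,0.27,0],[0.32,0.55,0],[0.43,0.84,0],[0.53,1.14,0],[0.6,1.44,0],[0.67,1.74,0],[0.67,1.74,0]],"roll":[0,0,0,0,0,0,0,0]}'
python3 - <<'E'
from h import *
import pickle
for n in ['scene','side']:
    s,c=cam(n); pickle.dump((s,c),open(f'{n}9.pkl','wb')); cv2.imwrite(f'pics/{n}9.png',c['color'])
    print(s['time'],s['tool_pos'],s['tool_rot'],s['contact_force'],s['torque'])
    if n=='scene': cv2.imwrite('pics/scene9c.png',cv2.resize(c['color'][120:190,300:380],None,fx=8.5,fy=8.5,interpolation=cv2.INTER_CUBIC))
    else: cv2.imwrite('pics/side9c.png',cv2.resize(c['color'][190:280,250:370],None,fx=6,fy=6,interpolation=cv2.INTER_CUBIC))
L=np.array([.4748,.1005]);q=s['tool_pos'][:2]-L;print(np.linalg.norm(q),np.arctan2(q[1],q[0])+.0195)
E
```

```text
time: 9.57
tool_pos: [0.6283, 0.1278, 0.1525]
tool_rot: [3.141, 0.004, -0.001]
contact_force: [-6.7, -1.1, 0.3]
opening: 0.0239
9.5667 [0.62832502 0.12775983 0.15246239] [ 3.14100362e+00  3.50511322e-03 -1.12083936e-03] [-6.72330666 -1.069917    0.26881177] [-0.20258798  1.67690589 -0.00476744]
9.6167 [0.62816868 0.12834933 0.15248251] [ 3.14140922e+00  3.57750665e-03 -9.81276730e-04] [-8.42887868 -1.07661412 -0.82349877] [-0.20245493  1.64750563 -0.01460228]
0.1558766698287832 0.19912699216582416
```

View pics/scene9c.png

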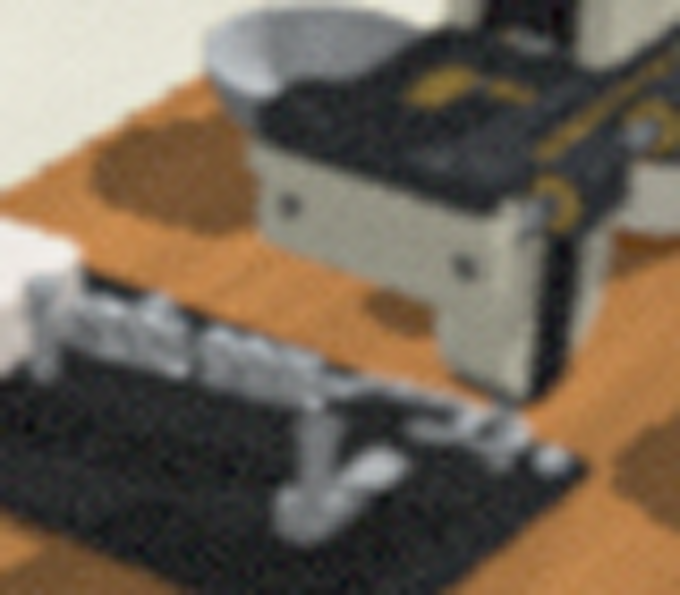

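View pics/side9c.png

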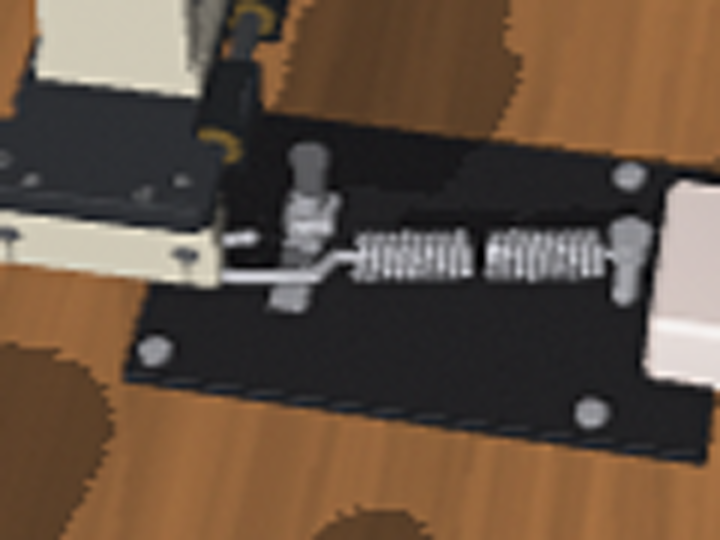

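```bash
python3 - <<'E'
from h import *
import pickle
s,e=pickle.load(open('side9.pkl','rb'))
D=lambda u,v,z=.128: onz(e,((u+.5)/6-.5+250,(v+.5)/6-.5+190),z)[:2]
L=D(628,233,.139); P=D(308,156,.139); T=D(257,237); print(L,P,T,np.linalg.norm(P-L),np.linalg.norm(T-L))
E
```

```text
[0.47534766 0.10225049] [0.58908874 0.0845705 ] [0.60166365 0.11486338] 0.1151069727226127 0.12694413646715375
```

```bash
python3 -m crank '{"claw":[0,0,0,0,0,0,0,0],"delta_pos":[[0.05,0.3,0],[0.08,0.62,0],[0.1,0.93,0],[0.1,1.25,0],[0.09,1.4,0],[0.08,1.56,0],[0.08,1.56,0],[0.08,1.56,0]],"roll":[0,0,0,0,0,0,0,0]}'
python3 - <<'E'
from h import *
import pickle
for n in ['side']:
    s,c=cam(n); pickle.dump((s,c),open(f'{n}10.pkl','wb'))
    print(s['time'],s['tool_pos'],s['tool_rot'],s['contact_force'],s['torque'])
    cv2.imwrite('pics/side10c.png',cv2.resize(c['color'][180:280,250:370],None,fx=6,fy=6,interpolation=cv2.INTER_CUBIC))
L=np.array([.4748,.1005]);q=s['tool_pos'][:2]-L;print(np.linalg.norm(q),np.arctan2(q[1],q[0])+.0195)
E
```

```text
time: 10.33
tool_pos: [0.6299, 0.0904, 0.1525]
tool_rot: [-3.141, 0.004, -0.0]
contact_force: [-6.9, 1.1, -0.5]
opening: 0.0237
10.3333 [0.62990375 0.09041527 0.15250081] [-3.14065400e+00  3.72036087e-03 -3.33796037e-04] [-6.94336927  1.05066272 -0.53635151] [0.1548361  1.67626839 0.00574049]
0.15543125188008758 -0.04542787069299194
```

View pics/side10c.png

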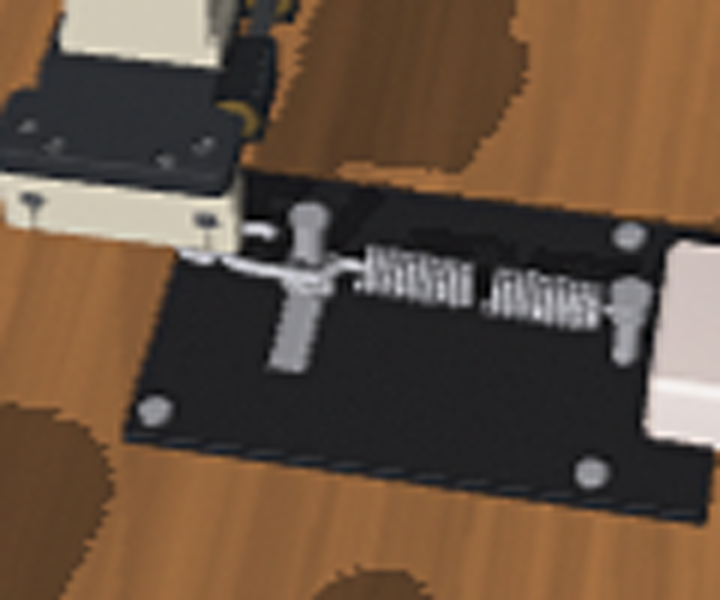

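```bash
python3 -m crank '{"claw":[0,0,0,0,0,0,0,0],"delta_pos":[[0,0.05,0],[0,0.1,0],[-0.01,0.15,0],[-0.01,0.2,0],[-0.01,0.25,0],[-0.02,0.3,0],[-0.02,0.3,0],[-0.02,0.3,0]],"roll":[0,0,0,0,0,0,0,0]}'
cat > st.py <<'E'
from h import *
s=robot.observe();L=np.array([.4748,.1005]);q=s['tool_pos'][:2]-L;a=np.arctan2(q[1],q[0]);R=np.linalg.norm(q);n=q/R
f=s['contact_force'][:2];t=s['torque']-np.array([.09,.14,0]);ft=np.array([-t[1],t[0]])/.213
print('t',s['time'],s['tool_pos'].round(4),s['contact_force'].round(2),s['torque'].round(3),'R %.4f a %.4f'%(R,a+.0195),'F rad %.2f tan(+y) %.2f'%(f@n,f@[-n[1],n[0]]),'T rad %.2f tan %.2f'%(ft@n,ft@[-n[1],n[0]]))
E
python3 st.py
```

```text
time: 11.05
tool_pos: [0.6294, 0.0833, 0.1525]
tool_rot: [-3.14, 0.004, 0.0]
contact_force: [-6.4, 0.9, -0.7]
opening: 0.0237
t 11.05 [0.6294 0.0833 0.1525] [-6.38  0.89 -0.73] [0.258 1.675 0.02 ] R 0.1556 a -0.0915 F rad -6.44 tan(+y) 0.18 T rad -7.25 tan -0.02
```

```bash
python3 -m crank '{"claw":[0,0,0,0,0,0,0,0],"delta_pos":[[0,0.03,0],[0,0.06,0],[-0.01,0.09,0],[-0.01,0.12,0],[-0.02,0.15,0],[-0.02,0.18,0],[-0.02,0.18,0],[-0.02,0.18,0]],"roll":[0,0,0,0,0,0,0,0]}'; python3 st.py
python3 -m crank '{"claw":[0,0,0,0,0,0,0,0],"delta_pos":[[0,0.01,0],[0,0.03,0],[0,0.05,0],[0,0.07,0],[-0.01,0.08,0],[-0.01,0.08,0],[-0.01,0.08,0],[-0.01,0.08,0]],"roll":[0,0,0,0,0,0,0,0]}'; python3 st.py
```

```text
time: 11.72
tool_pos: [0.6289, 0.0789, 0.1525]
tool_rot: [-3.14, 0.004, 0.0]
contact_force: [-7.5, 0.9, -0.7]
opening: 0.0239
t 11.7167 [0.6289 0.0789 0.1525] [-7.47  0.85 -0.7 ] [0.208 1.645 0.009] R 0.1556 a -0.1199 F rad -7.52 tan(+y) -0.19 T rad -7.07 tan -0.43
time: 12.38
tool_pos: [0.6286, 0.077, 0.1525]
tool_rot: [-3.14, 0.004, 0.0]
contact_force: [-8.6, 0.8, -0.7]
opening: 0.0241
t 12.3833 [0.6286 0.077  0.1525] [-8.57  0.78 -0.69] [0.309 1.655 0.029] R 0.1556 a -0.1323 F rad -8.59 tan(+y) -0.53 T rad -7.19 tan -0.06
```

```bash
python3 -m crank '{"claw":[0,0,0,0,0,0,0,0],"delta_pos":[[0,0.01,0],[0,0.02,0],[0,0.03,0],[0,0.04,0],[-0.01,0.06,0],[-0.01,0.06,0],[-0.01,0.06,0],[-0.01,0.06,0]],"roll":[0,0,0,0,0,0,0,0]}'; python3 st.py
python3 -m crank '{"claw":[0,0,0,0,0,0,0,0],"delta_pos":[[0,0.01,0],[0,0.02,0],[0,0.03,0],[0,0.04,0],[-0.01,0.06,0],[-0.01,0.06,0],[-0.01,0.06,0],[-0.01,0.06,0]],"roll":[0,0,0,0,0,0,0,0]}'; python3 st.py
python3 - <<'E'
from h import *
s,c=cam('side')
cv2.imwrite('pics/side11c.png',cv2.resize(c['color'][180:280,250:370],None,fx=6,fy=6,interpolation=cv2.INTER_CUBIC))
E
```

```text
time: 13.05
tool_pos: [0.6284, 0.0755, 0.1525]
tool_rot: [-3.14, 0.004, 0.0]
contact_force: [-7.5, 1.3, -0.7]
opening: 0.0235
t 13.05 [0.6284 0.0755 0.1525] [-7.5   1.3  -0.66] [0.322 1.686 0.005] R 0.1556 a -0.1419 F rad -7.61 tan(+y) 0.08 T rad -7.34 tan -0.09
time: 13.72
tool_pos: [0.6282, 0.0748, 0.1525]
tool_rot: [-3.139, 0.003, 0.0]
contact_force: [-6.6, 3.4, 0.4]
opening: 0.0238
t 13.7167 [0.6282 0.0748 0.1525] [-6.64  3.43  0.4 ] [8.850e-01 1.591e+00 1.000e-03] R 0.1556 a -0.1467 F rad -7.12 tan(+y) 2.29 T rad -7.34 tan 2.55
```

View pics/side11c.png

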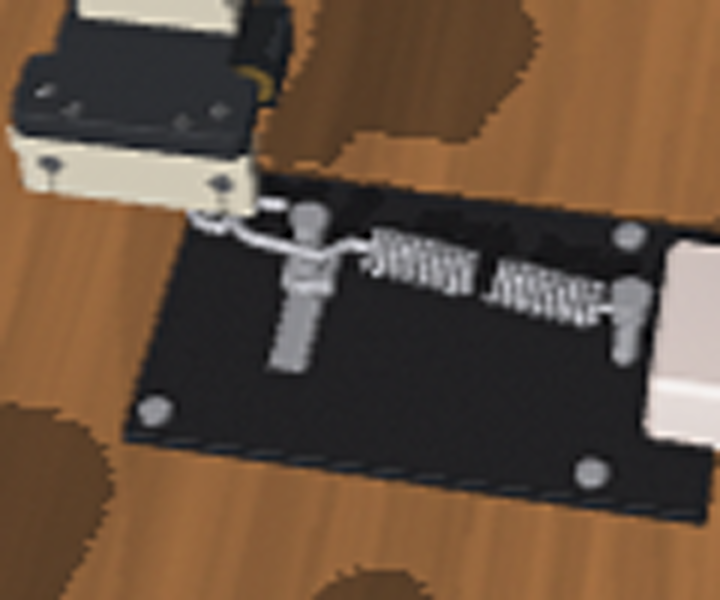

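```bash
python3 -m crank '{"claw":[0,0,0,0,0,0,0,0],"delta_pos":[[-0.08,-0.02,0],[-0.18,-0.04,0],[-0.28,-0.05,0],[-0.38,-0.07,0],[-0.48,-0.09,0],[-0.55,-0.1,0],[-0.6,-0.11,0],[-0.6,-0.11,0]],"roll":[0,0,0,0,0,0,0,0]}'; python3 st.py
python3 - <<'E'
from h import *
s,c=cam('side')
cv2.imwrite('pics/side12c.png',cv2.resize(c['color'][180:280,250:370],None,fx=6,fy=6,interpolation=cv2.INTER_CUBIC))
E
```

```text
time: 14.43
tool_pos: [0.6143, 0.0769, 0.1531]
tool_rot: [-3.14, 0.0, 0.0]
contact_force: [-3.8, 5.2, -1.1]
opening: 0.0237
t 14.4333 [0.6143 0.0769 0.1531] [-3.81  5.17 -1.14] [0.997 1.093 0.003] R 0.1415 a -0.1478 F rad -4.62 tan(+y) 4.47 T rad -5.12 tan 3.45
```

View pics/side12c.png

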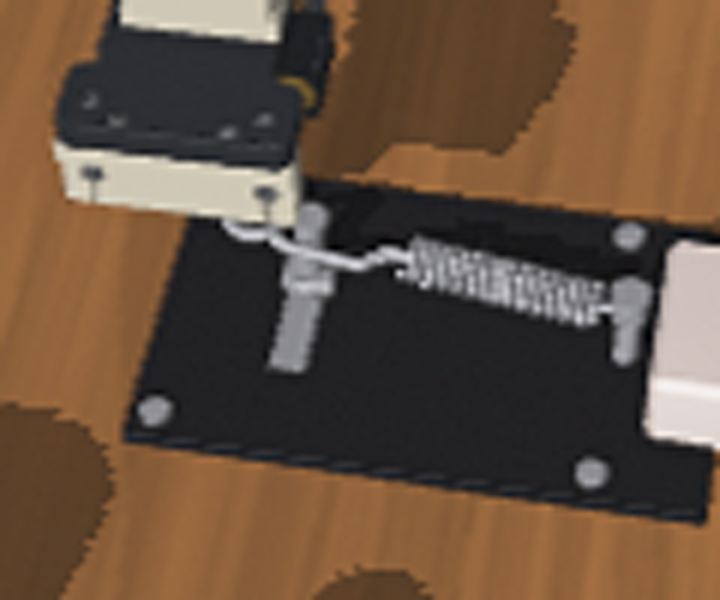

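```bash
python3 -m crank '{"claw":[0,0,0,0,0,0,0,0],"delta_pos":[[0,-0.01,0],[-0.02,-0.03,0],[-0.04,-0.04,0],[-0.06,-0.05,0],[-0.08,-0.05,0],[-0.1,-0.05,0],[-0.12,-0.05,0],[-0.12,-0.05,0]],"roll":[0,0,0,0,0,0,0,0]}'; python3 st.py
```

```text
time: 15.15
tool_pos: [0.6118, 0.0773, 0.1531]
tool_rot: [-3.141, -0.0, 0.0]
contact_force: [-3.4, 3.0, -2.0]
opening: 0.0234
t 15.15 [0.6118 0.0773 0.1531] [-3.38  2.99 -2.01] [0.87  0.673 0.008] R 0.1390 a -0.1480 F rad -3.83 tan(+y) 2.38 T rad -3.08 tan 3.19
```

```bash
python3 -m crank '{"claw":[0,0,0,0,0,0,0,0],"delta_pos":[[0,-0.01,0],[-0.02,-0.03,0],[-0.03,-0.05,0],[-0.05,-0.06,0],[-0.07,-0.06,0],[-0.08,-0.06,0],[-0.08,-0.06,0],[-0.08,-0.06,0]],"roll":[0,0,0,0,0,0,0,0]}'; python3 st.py
python3 - <<'E'
from h import *
s,c=cam('side')
cv2.imwrite('pics/side13c.png',cv2.resize(c['color'][180:280,250:370],None,fx=6,fy=6,interpolation=cv2.INTER_CUBIC))
s,c=cam('scene')
cv2.imwrite('pics/scene13c.png',cv2.resize(c['color'][120:200,290:390],None,fx=7,fy=7,interpolation=cv2.INTER_CUBIC))
E
```

```text
time: 15.82
tool_pos: [0.6096, 0.0785, 0.1529]
tool_rot: [3.141, 0.0, -0.0]
contact_force: [-4.0, 1.0, -1.0]
opening: 0.0239
t 15.8167 [0.6096 0.0785 0.1529] [-4.04  1.03 -0.98] [0.239 1.002 0.042] R 0.1366 a -0.1423 F rad -4.15 tan(+y) 0.36 T rad -4.11 tan 0.04
```

View pics/side13c.png

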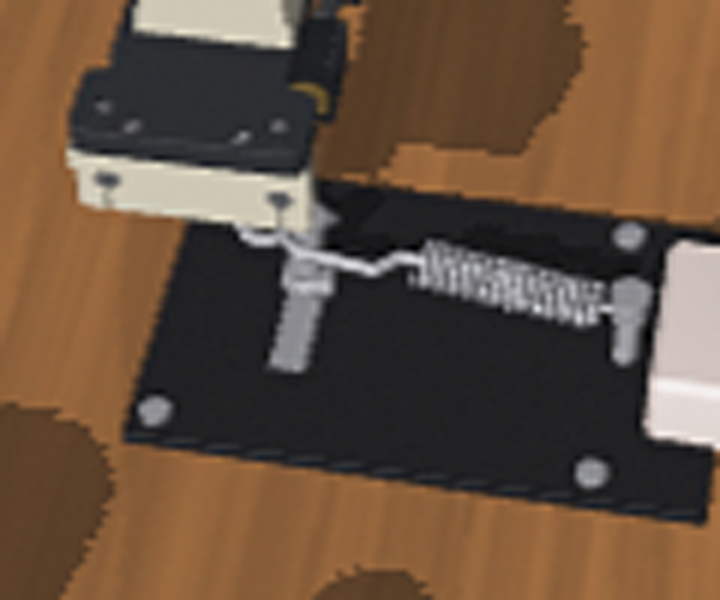

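View pics/scene13c.png

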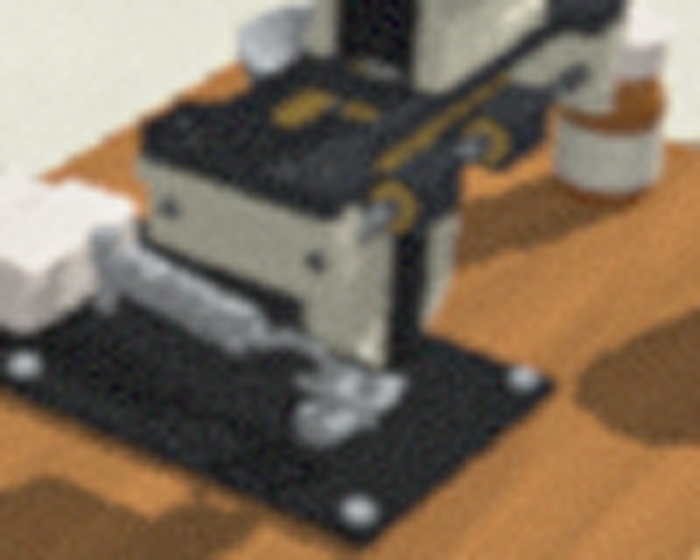

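```bash
python3 -m crank '{"claw":[0,0,0,0,0,0,0,0],"delta_pos":[[-0.02,0,0],[-0.04,0,0],[-0.06,-0.01,0],[-0.08,-0.01,0],[-0.1,-0.02,0],[-0.1,-0.02,0],[-0.1,-0.02,0],[-0.1,-0.02,0]],"roll":[0,0,0,0,0,0,0,0]}'; python3 st.py
```

```text
time: 16.58
tool_pos: [0.6077, 0.0789, 0.1533]
tool_rot: [3.141, -0.001, -0.0]
contact_force: [-0.3, -0.3, -1.2]
opening: 0.024
t 16.5833 [0.6077 0.0789 0.1533] [-0.34 -0.27 -1.24] [0.052 0.11  0.003] R 0.1346 a -0.1415 F rad -0.29 tan(+y) -0.32 T rad 0.17 tan -0.16
```

```bash
python3 -m crank '{"claw":[0,0,0,0,0,0,0,0],"delta_pos":[[-0.01,0,0],[-0.02,0,0],[-0.04,0,0],[-0.06,0,0],[-0.07,-0.01,0],[-0.07,-0.01,0],[-0.07,-0.01,0],[-0.07,-0.01,0]],"roll":[0,0,0,0,0,0,0,0]}'; python3 st.py
python3 -m crank '{"claw":[0,0,0,0,0,0,0,0],"delta_pos":[[0,0,-0.04],[0,0,-0.08],[0,0,-0.13],[0,0,-0.18],[0,0,-0.24],[0,0,-0.3],[0,0,-0.36],[0,0,-0.4]],"roll":[0,0,0,0,0,0,0,0]}'; python3 st.py
```

```text
time: 17.25
tool_pos: [0.6055, 0.0794, 0.153]
tool_rot: [3.142, -0.0, 0.0]
contact_force: [-0.5, 0.3, -0.7]
opening: 0.0239
t 17.25 [0.6055 0.0794 0.153 ] [-0.5   0.33 -0.71] [0.021 0.137 0.052] R 0.1324 a -0.1407 F rad -0.54 tan(+y) 0.25 T rad 0.07 tan -0.32
time: 17.92
tool_pos: [0.6056, 0.0794, 0.1633]
tool_rot: [-3.142, -0.0, -0.0]
contact_force: [0.2, -0.3, -1.3]
opening: 0.0237
t 17.9167 [0.6056 0.0794 0.1633] [ 0.24 -0.31 -1.28] [0.014 0.123 0.021] R 0.1325 a -0.1405 F rad 0.29 tan(+y) -0.27 T rad 0.14 tan -0.34
```

Lifts freely. Raise clear, then look.

```bash
python3 -m crank '{"claw":[0,0,0,0,0,0,0,0],"delta_pos":[[0,0,-0.1],[0,0,-0.2],[0,0,-0.4],[0,0,-0.7],[0,0,-1.1],[0,0,-1.6],[0,0,-2.1],[0,0,-2.1]],"roll":[0,0,0,0,0,0,0,0]}'
python3 -m crank '{"claw":[0,0,0,0,0,0,0,0],"delta_pos":[[0.1,0.9,0],[0.1,2.3,0],[0.2,3.8,0],[0.3,5.3,0],[0.3,6.8,0],[0.3,8.3,0],[0.3,9.8,0],[0.3,11,0]],"roll":[0,0,0,0,0,0,0,0]}'
python3 st.py
python3 - <<'E'
from h import *
s,c=cam('side')
cv2.imwrite('pics/side14c.png',cv2.resize(c['color'][190:280,260:390],None,fx=6,fy=6,interpolation=cv2.INTER_CUBIC))
E
```

```text
time: 18.58
tool_pos: [0.607, 0.0794, 0.2193]
tool_rot: [3.142, -0.006, 0.0]
contact_force: [0.6, -0.2, -1.0]
opening: 0.0236
time: 19.25
tool_pos: [0.6125, -0.1985, 0.2154]
tool_rot: [3.141, -0.0, -0.001]
contact_force: [-0.4, 0.6, -0.9]
opening: 0.0238
t 19.25 [ 0.6125 -0.1985  0.2154] [-0.37  0.65 -0.88] [0.042 0.086 0.014] R 0.3292 a -1.1196 F rad -0.74 tan(+y) -0.07 T rad 0.31 tan 0.13
```

View pics/side14c.png

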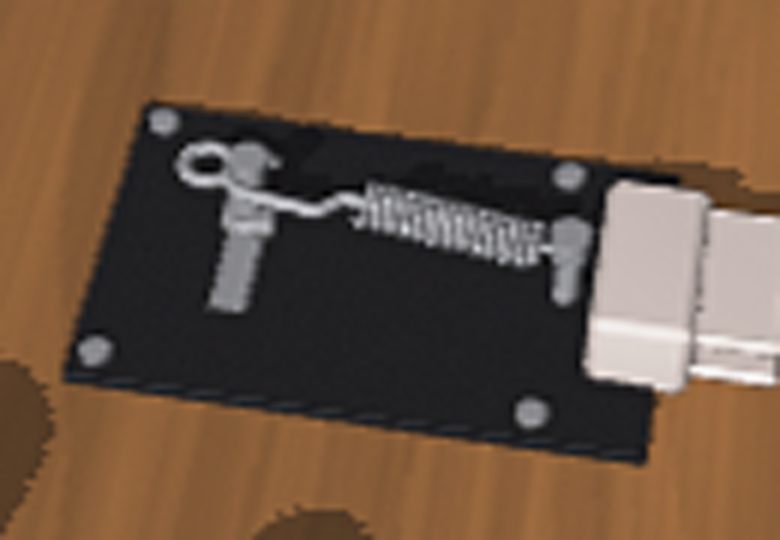

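```bash
python3 -m crank '{"claw":[0,0,0,0,0,0,0,0],"delta_pos":[[0.1,0.8,0],[0.1,1.8,0.3],[0.1,2.3,0.6],[0.1,2.5,0.8],[0.1,2.56,0.9],[0.1,2.56,0.9],[0.1,2.56,0.9],[0.1,2.56,0.9]],"roll":[0,0,0,0,0,0,0,0]}'
python3 - <<'E'
from h import *
import pickle
s,c=cam('scene');pickle.dump((s,c),open('scene15.pkl','wb'))
cv2.imwrite('pics/scene15c.png',cv2.resize(c['color'][190:290,200:320],None,fx=6,fy=6,interpolation=cv2.INTER_CUBIC))
s,c=cam('wrist');pickle.dump((s,c),open('wrist15.pkl','wb'))
cv2.imwrite('pics/wrist15c.png',cv2.resize(c['color'][130:330,220:420],None,fx=3,fy=3,interpolation=cv2.INTER_CUBIC))
print(s['tool_pos'],s['tool_rot'])
s,c=cam('side');pickle.dump((s,c),open('side15.pkl','wb'))
cv2.imwrite('pics/side15c.png',cv2.resize(c['color'][60:160,260:380],None,fx=6,fy=6,interpolation=cv2.INTER_CUBIC))
E
```

```text
time: 19.97
tool_pos: [0.6159, -0.2584, 0.1935]
tool_rot: [-3.142, -0.001, 0.001]
contact_force: [-0.5, 1.0, -1.2]
opening: 0.0239
[ 0.61592851 -0.25855446  0.19366711] [ 3.14132771e+00 -9.27847907e-04  1.35248670e-03]
```

View pics/scene15c.png

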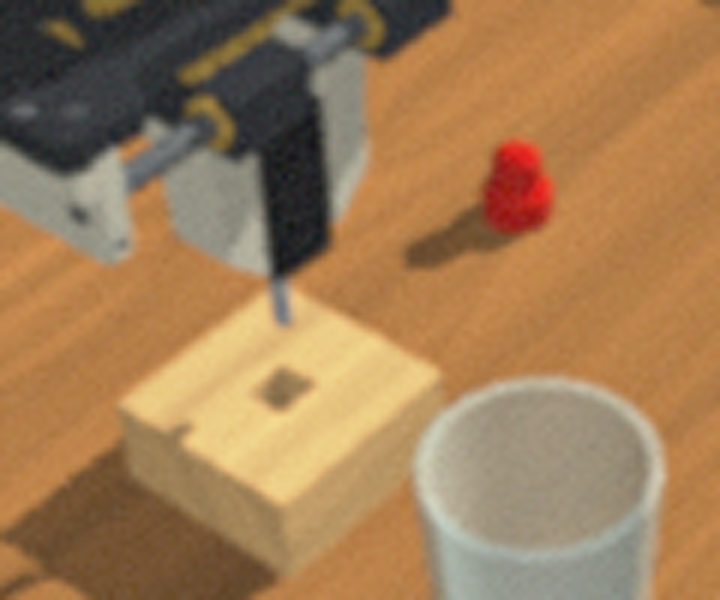

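View pics/wrist15c.png

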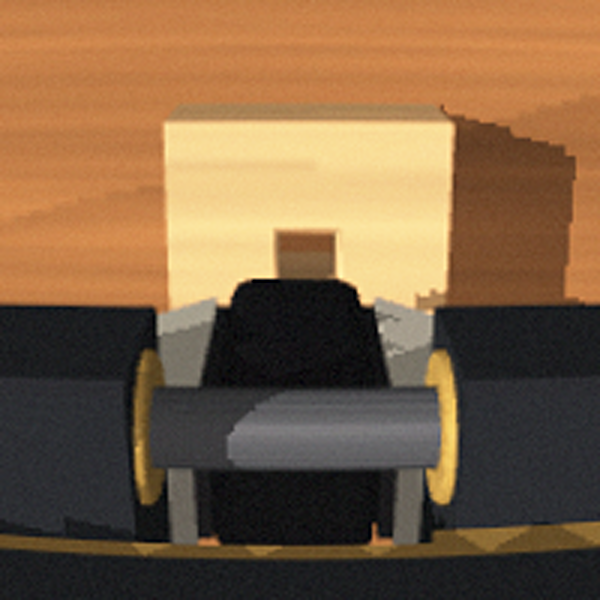

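View pics/side15c.png

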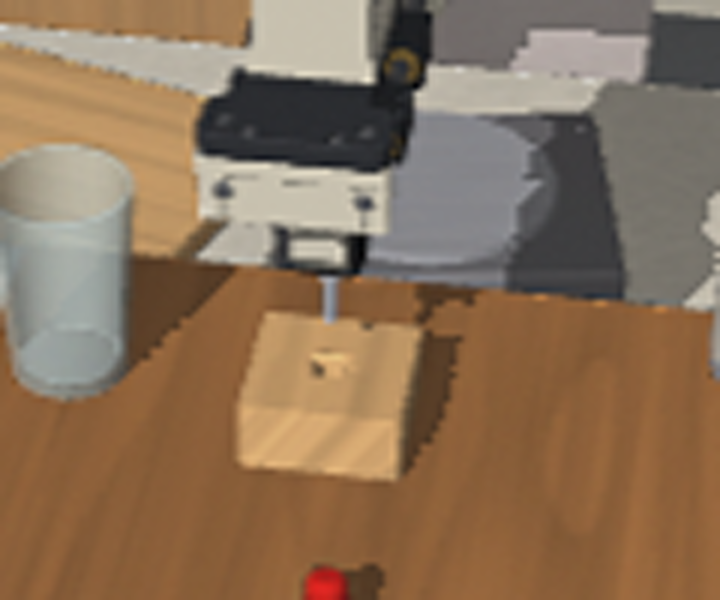

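```bash
python3 - <<'E'
from h import *
import pickle
s,e=pickle.load(open('scene15.pkl','rb'));_,d=pickle.load(open('side15.pkl','rb'));print(s['tool_pos'])
S=lambda u,v,z: onz(e,((u+.5)/6-.5+200,(v+.5)/6-.5+190),z)
D=lambda u,v,z: onz(d,((u+.5)/6-.5+260,(v+.5)/6-.5+60),z)
print('scene tip',S(285,322,.1575),'up',S(277,285,.178),'hole',S(284,389,.132))
print('side tip',D(331,318,.1575),'up',D(328,283,.178),'hole',D(332,365,.132))
s,c=pickle.load(open('wrist15.pkl','rb'));W=lambda u,v,z: wonz(s,c,((u+.5)/3-.5+220,(v+.5)/3-.5+130),z)
print('hole corners far',W(276,231,.132),W(337,231,.132))
E
```

```text
[ 0.61588275 -0.25838788  0.19352962]
scene tip [ 0.61480212 -0.25905186  0.1575    ] up [ 0.61856947 -0.2639613   0.178     ] hole [ 0.6147962  -0.26240551  0.132     ]
side tip [ 0.61399571 -0.26038995  0.1575    ] up [ 0.61479204 -0.25617829  0.178     ] hole [ 0.61358135 -0.26193966  0.132     ]
hole corners far [ 0.62185992 -0.25461905  0.132     ] [ 0.62187796 -0.26960123  0.132     ]
```

```bash
python3 -m crank '{"claw":[0,0,0,0,0,0,0,0],"delta_pos":[[0,0.06,0],[0,0.12,0],[0,0.12,0.2],[0,0.12,0.5],[0,0.12,0.8],[0,0.12,1.1],[0,0.12,1.3],[0,0.12,1.3]],"roll":[0,0,0,0,0,0,0,0]}';python3 st.py
```

```text
time: 20.78
tool_pos: [0.6147, -0.2622, 0.1584]
tool_rot: [-3.14, 0.003, -0.0]
contact_force: [-1.1, -0.5, -2.1]
opening: 0.0236
t 20.7833 [ 0.6147 -0.2622  0.1584] [-1.08 -0.55 -2.05] [0.083 0.139 0.054] R 0.3887 a -1.1831 F rad 0.12 tan(+y) -1.20 T rad 0.03 tan -0.01
```

```bash
python3 -m crank '{"claw":[0,0,0,0,0,0,0,0],"delta_pos":[[0,0,0.1],[0,0,0.2],[0,0,0.3],[0,0,0.45],[0,0,0.6],[0,0,0.7],[0,0,0.78],[0,0,0.78]],"roll":[0,0,0,0,0,0,0,0]}';python3 st.py
```

```text
time: 21.45
tool_pos: [0.6153, -0.2625, 0.1404]
tool_rot: [-3.141, 0.001, -0.0]
contact_force: [0.6, -0.2, -0.5]
opening: 0.0234
t 21.45 [ 0.6153 -0.2625  0.1404] [ 0.63 -0.2  -0.49] [ 0.048  0.086 -0.032] R 0.3892 a -1.1821 F rad 0.42 tan(+y) 0.52 T rad 0.27 tan 0.16
```

Lower the last 1–1.5 mm until contact.

```bash
python3 -m crank '{"claw":[0,0,0,0,0,0,0,0],"delta_pos":[[0,0,0.02],[0,0,0.04],[0,0,0.05],[0,0,0.06],[0,0,0.06],[0,0,0.06],[0,0,0.06],[0,0,0.06]],"roll":[0,0,0,0,0,0,0,0]}';python3 st.py
```

```text
time: 22.12
tool_pos: [0.6155, -0.2626, 0.1396]
tool_rot: [3.142, -0.0, -0.0]
contact_force: [0.2, 0.4, -1.1]
opening: 0.0237
t 22.1167 [ 0.6155 -0.2626  0.1396] [ 0.24  0.43 -1.09] [0.042 0.099 0.023] R 0.3894 a -1.1816 F rad -0.31 tan(+y) 0.38 T rad 0.28 tan 0.10
```

```bash
python3 -m crank '{"claw":[0,0,0,0,0,0,0,0],"delta_pos":[[0,0,0.01],[0,0,0.02],[0,0,0.03],[0,0,0.04],[0,0,0.04],[0,0,0.04],[0,0,0.04],[0,0,0.04]],"roll":[0,0,0,0,0,0,0,0]}';python3 st.py
```

```text
time: 22.78
tool_pos: [0.6156, -0.2627, 0.1392]
tool_rot: [3.141, -0.001, 0.0]
contact_force: [-2.4, 1.3, 6.4]
opening: 0.0241
t 22.7833 [ 0.6156 -0.2627  0.1392] [-2.44  1.3   6.38] [ 0.237  0.507 -0.012] R 0.3895 a -1.1816 F rad -2.10 tan(+y) -1.81 T rad -1.27 tan -1.36
```

```bash
python3 -m crank '{"claw":[0.3,0.3,0.35,0.4,0.5,0.6,0.7,0.7],"delta_pos":[[0,0,0],[0,0,0],[0,0,0],[0,0,0],[0,0,0],[0,0,0],[0,0,0],[0,0,0]],"roll":[0,0,0,0,0,0,0,0]}'
python3 -m crank '{"claw":[0.7,0.7,0.7,0.7,0.7,0.7,0.7,0.7],"delta_pos":[[0,0,-0.2],[0,0,-0.5],[0,0,-1],[0,0,-1.6],[0,0,-2.3],[0,0,-3],[0,0,-3.6],[0,0,-4]],"roll":[0,0,0,0,0,0,0,0]}'
python3 -m crank '{"claw":[0.7,0.7,0.7,0.7,0.7,0.7,0.7,0.7],"delta_pos":[[-1,-0.6,-0.4],[-2,-1.2,-0.8],[-3,-1.8,-1],[-4,-2.4,-1],[-5,-3,-1],[-5.5,-3.4,-1],[-5.5,-3.4,-1],[-5.5,-3.4,-1]],"roll":[0,0,0,0,0,0,0,0]}'
python3 - <<'E'
from h import *
s,c=cam('scene');cv2.imwrite('pics/scene16.png',c['color'])
cv2.imwrite('pics/scene16c.png',cv2.resize(c['color'][190:290,200:320],None,fx=6,fy=6,interpolation=cv2.INTER_CUBIC))
s,c=cam('side');cv2.imwrite('pics/side16.png',c['color'])
E
```

```text
time: 23.45
tool_pos: [0.6155, -0.2626, 0.1384]
tool_rot: [-3.142, -0.0, -0.0]
contact_force: [-0.1, 0.6, -0.1]
opening: 0.0588
time: 24.12
tool_pos: [0.616, -0.2629, 0.2415]
tool_rot: [3.14, -0.003, 0.0]
contact_force: [0.0, -0.5, 0.5]
opening: 0.0645
time: 24.78
tool_pos: [0.4781, -0.1776, 0.2645]
tool_rot: [3.141, -0.002, 0.0]
contact_force: [1.0, 0.8, 0.4]
opening: 0.064
```

View pics/scene16c.png

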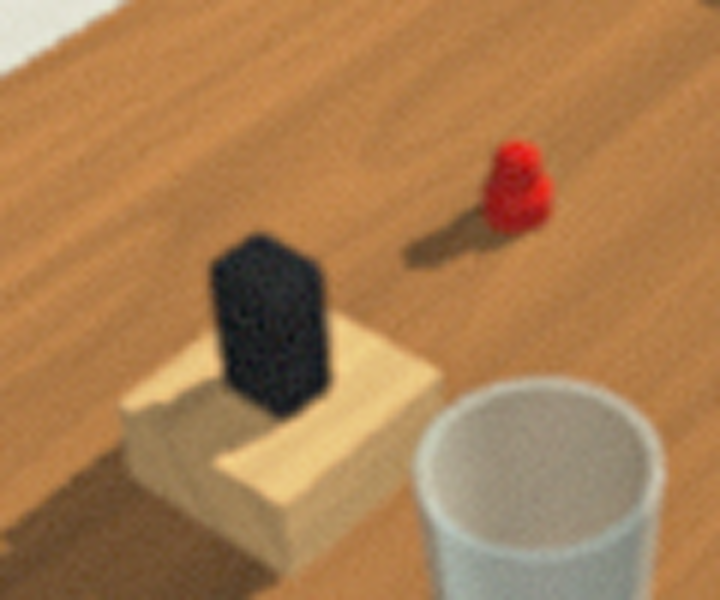

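View pics/side16.png

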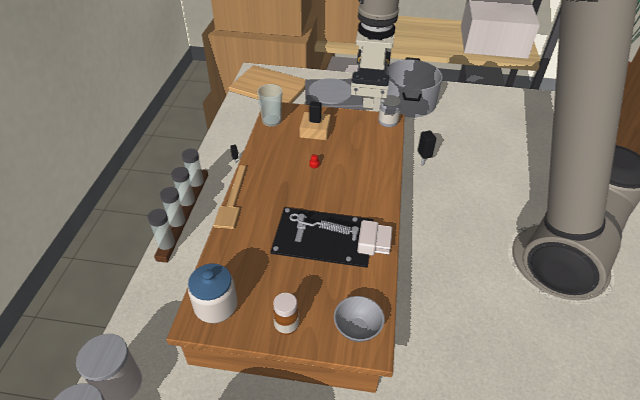

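```bash
python3 - <<'E'
from h import *
s,d=cam('side')
g=lambda u,v,z: onz(d,((u+.5)/6-.5+260,(v+.5)/6-.5+190),z)[:2]
v=g(205,163,.128)-g(571,236,.139);print('stretch',np.linalg.norm(v)-.1095,'swing',np.arctan2(v[1],v[0])+.0195)
print(robot.hand_in())
E
```

```text
stretch 0.023705327776196175 swing -0.15547142737305006
the job is handed in; nothing more can be done
None
```

The spring's hook is on the anchor post and stays stretched there. The puller is back in its block and released. I handed the job in at about 25 s; the hand-in gives no verdict.

- **Stretch and post:** I put the peg into the eye without force and stretched the spring to about 40 mm, with the pull at about 7 N. I swung it in until the shank touched the post, first felt as a side force of about 2.4 N. While easing back, the side force rose to about 4 N for a moment before I relieved it. The pull then fell to zero, and the peg lifted out freely.
- **Spring, last checks:** The side camera shows the post inside the hook. My measurement from that picture gives a stretch of about 23.7 mm and a swing of about −0.155 rad. The stretch is a little above the 21 to 22 mm given for a seated hook. It is within the 16 to 25 mm limits, and the picture is only good to about 2 mm.
- **Puller, last checks:** It came to rest at the height where I first gripped it. The last pictures show it upright, with its handle down on the block.
- **Other things on the shelf:** In the last pictures they stand where they were; I judged this by eye and did not measure it.

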